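Fetch the board carrier from behind the flux bottles

TASK

At the microscope bench, the small metal board carrier is hemmed in at the back of the grey caddy by two bottles. First move both bottles out to stand on the black rubber mat, leaving the carrier alone until both are there; then set the carrier squarely inside the white outline on the pink pad, and only after that put each bottle back in the caddy exactly where it stood. Keep everything upright, set the carrier down without dropping it, and leave the other small items where they are.

Things in the scene. Friction and masses are not known exactly. Their poses are not given: they have to be found in the camera images.
- amber_mid (a point): Amber-brown bottle with a black cap and pale label band. Total height 90 mm: straight body 40 mm in diameter up to 66 mm above its underside, then shoulder and 25 mm wide cap. About 0.16 kg. This point is on its axis, 45 mm above its underside; z is its axis. At the start it stands in the caddy's front row.
- white_mid (a point): White bottle with a red cap and blue label band. Total height 90 mm: straight body 40 mm in diameter up to 66 mm above its underside, then shoulder and 25 mm wide cap. About 0.16 kg. This point is on its axis, 45 mm above its underside; z is its axis. At the start it stands in the caddy's front row.
- carrier_mid (a point): Board carrier: aluminium block with a small green circuit board on top; 40 mm along its x, 50 mm along its y, block 25 mm high (28.5 mm with the flat chips). About 0.13 kg. This point is the block's centre, 12.5 mm above its underside. It lies at the middle of the caddy's back row about 50 mm behind the line of bottles, its axes within 5 degrees of the caddy's.
- caddy: Fixed grey tray, 125 mm along x, 220 mm along y, floor 6 mm above the table, rim 4 mm thick and 16 mm high. Origin: centre of its underside, on the table. Front row at x = -26 mm (bottles at about y = +40 and y = -40 mm, either may be on either side), back row at x = +24 mm (carrier at y = 0, yellow tin and nozzle at the two ends). Its x points away from the robot, its yaw varies.
- park_mat: Black rubber mat fixed to the table, 130 mm along x, 200 mm along y, 4 mm thick: the side area. Origin: centre of its underside, on the table. A small round loupe stands near the middle of its far (+x) edge; there is ample room for a bottle on each side of it (y = +60 and y = -60 mm).
- stage_spot (a point): Centre of the white rectangular outline (50 mm along x, 60 mm along y) on the pink pad of the fixed teal inspection plate, at the pad's upper surface, 12 mm above the table. The plate is 140 x 160 mm. The carrier belongs here with its 50 mm side along this y (either way round).
- tin: Bystander, loose: yellow tin 30 mm in diameter, 23 mm high, at one end of the caddy's back row, about 84 mm from its middle. Origin: centre of its underside.
- nozzle: Bystander, loose: stepped steel nozzle 28 mm in diameter, 24 mm high, at the other end of the caddy's back row, about 84 mm from its middle. Origin: centre of its underside.
- loupe: Bystander, loose: short round loupe, black barrel with a pale grey lens on top, 32 mm in diameter, 23 mm high, on the rubber mat at about x = +40 mm, y = 0. Origin: centre of its underside.

How it is judged:
On the way, in this order (a step that is already met when the one before it is completed fails the run):
1. both bottles stand released on the black mat, the carrier not yet moved (within 20 mm) (angle between each of amber_mid, white_mid's own z axis and vertical below 0.12 rad and linear speed of each of amber, white below 0.03 m/s and contact force between the fingers and amber below 0.05 N and x of amber_mid in the frame of park_mat between -0.065 and 0.065 m and y of amber_mid in the frame of park_mat between -0.1 and 0.1 m and z of amber_mid in the frame of park_mat between 0.043 and 0.055 m and contact force between the fingers and white below 0.05 N and x of white_mid in the frame of park_mat between -0.065 and 0.065 m and y of white_mid in the frame of park_mat between -0.1 and 0.1 m and z of white_mid in the frame of park_mat between 0.043 and 0.055 m and distance of carrier_mid from where it was at the start of the episode below 0.02 m), for 0.2 s.
2. the carrier lies released in the white outline while both bottles still stand on the mat (horizontal distance between carrier_mid and stage_spot below 0.012 m and z of carrier_mid in the frame of stage_spot between 0.008 and 0.018 m and angle between the x axis of carrier_mid and the x axis of stage_spot, either way round below 0.21 rad and angle between each of carrier_mid, amber_mid, white_mid's own z axis and vertical below 0.12 rad and linear speed of each of carrier, amber, white below 0.03 m/s and contact force between the fingers and carrier below 0.05 N and contact force between the fingers and amber below 0.05 N and x of amber_mid in the frame of park_mat between -0.065 and 0.065 m and y of amber_mid in the frame of park_mat between -0.1 and 0.1 m and z of amber_mid in the frame of park_mat between 0.043 and 0.055 m and contact force between the fingers and white below 0.05 N and x of white_mid in the frame of park_mat between -0.065 and 0.065 m and y of white_mid in the frame of park_mat between -0.1 and 0.1 m and z of white_mid in the frame of park_mat between 0.043 and 0.055 m), for 0.2 s.
At the end, for the whole second after the job is handed in: The carrier rests flat and released on the pink pad, centred within 12 mm of the outline's centre and square to it within 12 degrees; both bottles stand upright, released and at rest, each within 15 mm of where it stood at the start (horizontal distance between carrier_mid and stage_spot below 0.012 m and z of carrier_mid in the frame of stage_spot between 0.008 and 0.018 m and angle between the x axis of carrier_mid and the x axis of stage_spot, either way round below 0.21 rad and angle between each of carrier_mid, amber_mid, white_mid's own z axis and vertical below 0.12 rad and linear speed of each of carrier, amber, white below 0.03 m/s and contact force between the fingers and carrier below 0.05 N and contact force between the fingers and amber below 0.05 N and distance of each of amber_mid, white_mid from where it was at the start of the episode below 0.015 m and contact force between the fingers and white below 0.05 N); the robot touches nothing.
It fails at once if the yellow tin, the nozzle or the loupe is shifted by more than 25 mm (distance of any of tin, nozzle, loupe from where it was at the start of the episode above 0.025 m).
It fails at once if a bottle or the carrier is tipped by more than 35 degrees (angle between any of amber_mid, white_mid, carrier_mid's own z axis and vertical above 0.6 rad).
It fails at once if the carrier is dropped (falls free faster than 0.6 m/s, some 18 mm) (contact force between the fingers and carrier below 0.01 N and linear speed of carrier above 0.6 m/s).
It also fails if it takes over 128 s, if anything falls off the work surface, if the arm or the gripper's body presses on something with over 40 N, if the wrist force passes 120 N, or if a joint passes its speed limit or range.

ROBOT

A 6-joint arm with a two-finger parallel gripper is mounted at the origin on the work surface. World frame = base frame: x ahead of the robot, y to its left, z up, the work surface at z = 0. Lengths are in m, angles in rad, forces in N, time in s.
With the tool pointing down it reaches from about 0.375 to 0.975 m from the base axis. Payload 3.8 kg.
Tool frame: the origin (TCP) lies on the centre line of the jaws, within the pads' length; the fingertips stand 14 mm ahead of it and the grasp point (between the pads) lies 5 mm behind it; x points along the fingers, y is the direction in which the jaws open and shut, and the axes are right-handed (so a half turn about x gives the same grasp; the last joint's range is limited). The gripper opens to 85 mm and grips with 20 to 120 N. Pads are 22 mm wide; open, the fingers measure 114 mm over their backs; the gripper's body (76 mm by 85 mm) begins 54 mm behind the grasp point. The pads swing forward as they close: fully open they stand 13 mm farther back than shut.
Start: joints at [1.068, 0.264, 1.604, -0, 1.274, -0.037], TCP at [0.303, 0.603, 0.245] pointing down, gripper open.
Joint ranges: [-2.63, 2.63], [-0.94, 2.18], [0.31, 2.57], [-1.31, 4.45], [0, 2.66], [-2.55, 2.55]. Speed limits (rad/s): [2.57, 2.57, 3.14, 3.14, 3.14, 3.14].

INTERFACE

Orientations are given as a rotation vector (axis times angle).
In Python, from workcell import bot gives the robot as it stands.
- The arm moves only by the shell command python3 -m creep 'ROWS' [FORCE]. ROWS is JSON, a list of rows, each an object with "grip": the finger opening in cm, from 0 to 8.54; "dp": the shift along the tool's x, y, z in cm, a list of three; "rotation": the turn, a rotation vector about the tool's x, y, z in rad, a list of three. A call has 1 to 5 rows; each row is the pose to reach, as a shift and turn from the pose commanded when the call began, along the tool's axes at that moment; what a row does not reach only later rows make up. A row lasts 1/12 s, in which the tool goes at most 41.7 mm and 7.16 degrees, less where a joint would pass 70% of its speed; a pose out of reach is approached as far as the arm can. A call with a gripper value outside its range is refused whole. The fingers move at their own pace and stop on an object; FORCE is the grip in N (left out, the last holds). Time passes only in rows, so rows that repeat a pose let the fingers close. It gives the time, the measured TCP pose, the force and the opening at its end, in the units of the state.
- bot.read_state(): the state, without advancing time (a new reading comes with each control period).
- bot.read_camera(name): name is "side" or "top"; returns (picture, depth): 420x560x3 uint8, red, green, blue; 420x560 float32, m along the optical axis (not along the pixel's ray), 0 where there is no reading.
- bot.get_calibration(name): a dict with "fx", "fy", "cx", "cy" (pixels), "rvec" (rotation vector, rad) and "tvec" (3), from world to camera coordinates, as OpenCV has them. Camera axes: x right, y down, z forward; pixel columns grow to the right and rows downward; lengths in m; the calibration is good to about 2 mm. A picture is of the moment at which its call begins. get_calibration takes no time and is no camera call.
- bot.finish_job(): hands the job in, once; it reports no verdict.
The state is a dict: "time": time; "q": joint angles; "joint_vel": joint speeds; "joint_torque": joint torques, N m; "tool_pos": TCP position; "tcp_rot": TCP orientation; "wrist_force": force on the tool from outside, world axes, zero at the start; "torque": the same for the moment, N m; "width": opening from 0.0 (shut) to 1.0 (fully open).
Only numpy, scipy, OpenCV 4.12 (cv2) and the standard library are available. Lean on these libraries where they do the work, as an engineer would, in place of code of your own. Each camera call takes 0.05 s, during which the arm holds its last target.

## Working session

There is one attempt and no reset: what is moved stays moved. The work goes in short steps, Python scripts to look and compute and a shell command to move; the robot and the scene stay as the last step left them, time stands still between calls to the robot, and variables do not carry over. Pictures are saved under pics/ and viewed, and the job is handed in when it is done.

```bash
ls; mkdir -p pics; python3 - <<'E'
from workcell import bot
import cv2
s=bot.read_state(); print(s)
for n in ("top","side"):
    im,d=bot.read_camera(n); cv2.imwrite(f"pics/{n}0.png",im[:,:,::-1]); 
    import numpy as np; np.save(f"pics/{n}0.npy",d); print(n,bot.get_calibration(n))
E
```

```text
pics
{'time': 0.0, 'q': array([ 1.06809184e+00,  2.64756185e-01,  1.60536682e+00,  3.65954592e-06,
        1.27369199e+00, -3.68779080e-02]), 'joint_vel': array([-0.00043786,  0.00019937,  0.00068616,  0.00047665, -0.00052773,
        0.00165363]), 'joint_torque': array([-1.89577531e-04, -5.15111482e+01, -3.67316329e+01,  3.37115296e-05,
        1.30880196e-02, -2.03004385e-05]), 'tool_pos': array([0.30283699, 0.60247756, 0.24396382]), 'tcp_rot': array([ 0.36359594,  1.54035682, -0.36698436]), 'wrist_force': array([ 0.49752511, -0.56745337, -1.03994555]), 'torque': array([ 0.01516263, -0.03220669, -0.01991497]), 'width': 1.0032995831653253}
top {'fx': 498.7833594546345, 'fy': 498.7833594546345, 'cx': 270.5065594901444, 'cy': 214.05019187197004, 'rvec': array([ 2.18562389, -2.142412  ,  0.17409252]), 'tvec': array([-0.04075699,  0.52606981,  1.04709809])}
side {'fx': 380.7050552901786, 'fy': 380.7050552901786, 'cx': 282.5320503130947, 'cy': 206.51260504560736, 'rvec': array([ 2.35434862, -0.20232276,  0.05913122]), 'tvec': array([-0.52927791,  0.11600103,  1.03968684])}
```

View pics/top0.png

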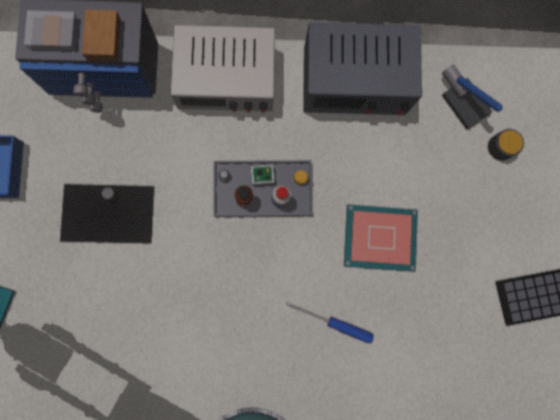

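View pics/side0.png

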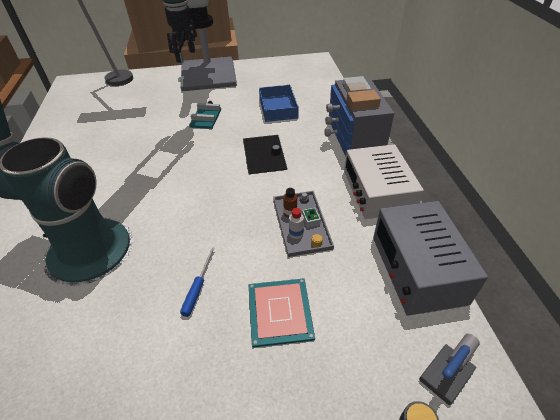

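The top view shows the caddy at (263,189), with the amber bottle at (244,195), the white bottle at (282,194), the carrier at (263,175), the nozzle at (224,175) and the tin at (301,177). The mat is at (107,213) with the loupe at (108,193), and the pink pad is at (381,237). Next I'll measure them.

```bash
cat > h.py <<'E'
import numpy as np, cv2
from workcell import bot
class Cam:
    def __init__(s,n):
        c=bot.get_calibration(n); s.K=np.array([[c['fx'],0,c['cx']],[0,c['fy'],c['cy']],[0,0,1]])
        s.rv=np.array(c['rvec']);s.t=np.array(c['tvec']);s.R=cv2.Rodrigues(s.rv)[0];s.C=-s.R.T@s.t
    def proj(s,P): return cv2.projectPoints(np.atleast_2d(np.array(P,float)),s.rv,s.t,s.K,None)[0][:,0]
    def onz(s,uv,z):
        uv=np.atleast_2d(np.array(uv,float)); r=np.c_[uv,np.ones(len(uv))]@np.linalg.inv(s.K).T@s.R
        return s.C+r*((z-s.C[2])/r[:,2])[:,None]
    def cloud(s,d):
        v,u=np.mgrid[0:d.shape[0],0:d.shape[1]]
        p=np.stack([u,v,np.ones_like(u)],-1)*d[...,None]
        return (p@np.linalg.inv(s.K).T-s.t)@s.R
E
python3 - <<'E'
from h import *
for n,b in (("top",(205,150,320,225)),("side",(265,180,340,265))):
    im=cv2.imread(f"pics/{n}0.png"); x0,y0,x1,y1=b
    k=6; cv2.imwrite(f"pics/{n}0z.png",cv2.resize(im[y0:y1,x0:x1],None,fx=k,fy=k,interpolation=cv2.INTER_CUBIC))
c=Cam("top"); print(c.C, Cam("side").C)
d=np.load("pics/top0.npy"); P=c.cloud(d)
im=cv2.imread("pics/top0.png"); hsv=cv2.cvtColor(im,cv2.COLOR_BGR2HSV)
for nm,(u,v) in dict(amber=(244,195),white=(282,194),carrier=(263,175),noz=(224,175),tin=(301,177),loupe=(108,193),mat=(107,220),pad=(381,237),caddy=(263,210),table=(200,280)).items(): print(nm,P[v,u].round(4))
def rect(mask,z,nm):
    cs=max(cv2.findContours(mask.astype(np.uint8),0,1)[0],key=cv2.contourArea)
    w=c.onz(cs[:,0,:],z)[:,:2].astype(np.float32)*1000; print(nm,cv2.minAreaRect(w))
h,s,v=[hsv[...,i].astype(int) for i in range(3)]
M=np.zeros_like(v,bool)
def box(x0,y0,x1,y1):
    m=M.copy(); m[y0:y1,x0:x1]=1; return m
rect(box(45,170,170,255)&(v<40),.004,"mat")
rect(box(335,195,430,280)&(s>60),.012,"plate/pad")
m=box(335,195,430,280)
pk=m&(im[...,2]>150)&(s>60); rect(pk,.012,"pink")
rect(box(205,150,320,225)&(v<130),.016,"caddy")
E
```

```text
[ 0.38165982 -0.00311316  1.10867086] [ 0.4301612  -0.72823542  0.81189567]
amber [0.5573 0.0266 0.0943]
white [ 0.5606 -0.0516  0.0974]
carrier [ 0.6133 -0.0122  0.0335]
noz [0.6127 0.0737 0.027 ]
tin [ 0.6123 -0.0965  0.027 ]
loupe [0.5664 0.3246 0.0281]
mat [0.5098 0.3302 0.0048]
pad [ 0.4844 -0.2781  0.0077]
caddy [ 0.5393 -0.0141  0.0079]
table [ 0.3821  0.1214 -0.0028]
mat ((525.0471801757812, 331.31927490234375), (121.0481948852539, 193.67221069335938), 0.35140207409858704)
plate/pad ((482.9278259277344, -276.22314453125), (156.56089782714844, 135.59524536132812), 87.00877380371094)
pink ((483.5565185546875, -277.4722900390625), (123.90299987792969, 103.3606185913086), 86.8987808227539)
caddy ((585.8872680664062, -13.205131530761719), (131.0832977294922, 223.3516082763672), 1.4294003248214722)
```

```bash
python3 - <<'E'
from h import *
im=cv2.imread("pics/top0.png")
cv2.imwrite("pics/pad0z.png",cv2.resize(im[200:276,335:425],None,fx=7,fy=7,interpolation=cv2.INTER_CUBIC))
E
```

```text
(no output)
```

View pics/top0z.png

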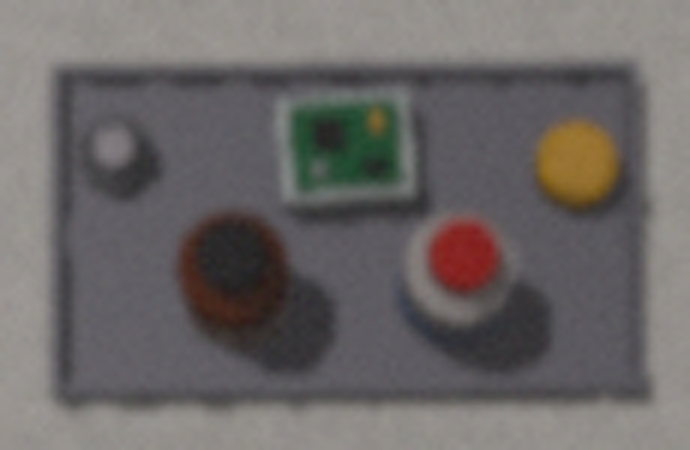

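View pics/side0z.png

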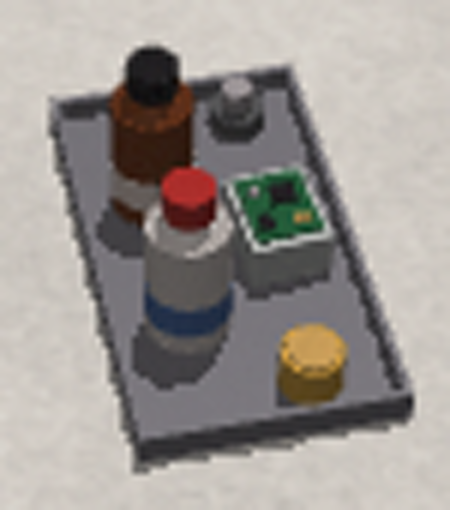

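View pics/pad0z.png

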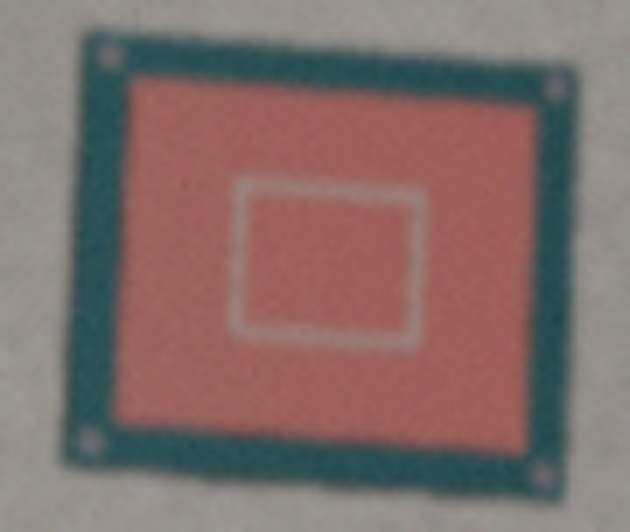

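```bash
python3 - <<'E'
from h import *
from scipy.spatial.transform import Rotation as Rn
R=Rn.from_rotvec(bot.read_state()['tcp_rot']).as_matrix(); print(R.round(3))
z=dict(amber=.096,white=.096)
for n in("top","side"):
    c=Cam(n); im=cv2.imread(f"pics/{n}0.png"); hsv=cv2.cvtColor(im,cv2.COLOR_BGR2HSV).astype(int); h,s,v=[hsv[...,i] for i in range(3)]
    B=dict(top=(205,150,320,225),side=(265,180,340,265))[n]
    box=np.zeros(v.shape,bool); box[B[1]:B[3],B[0]:B[2]]=1
    sh=lambda a: (cv2.connectedComponentsWithStats(a.astype(np.uint8)))
    def big(m):
        k,l,st,ce=sh(m&box); i=1+np.argmax(st[1:,4]); return l==i,ce[i],st[i]
    ms=dict(red=((h<8)|(h>172))&(s>170)&(v>90),yellow=(h>14)&(h<30)&(s>110)&(v>110),green=(h>45)&(h<90)&(s>80))
    if n=="top":
        bb=box.copy(); bb[:,:236]=0; bb[:,255:]=0; bb[:190-5]=0; bb[203:]=0
        ms['black']=bb&(v<62)&(s<110)
    for k,m in ms.items():
        mm,ce,st=big(m); zz=dict(red=.096,black=.096,yellow=.029,green=.033)[k]
        print(n,k,ce.round(1),st,c.onz(ce,zz)[0].round(4))
        if k=='green' : 
            ct=max(cv2.findContours(mm.astype(np.uint8),0,1)[0],key=len)[:,0,:]; print(cv2.minAreaRect((c.onz(ct,zz)[:,:2]*1000).astype(np.float32)))
c=Cam("top");im=cv2.imread("pics/top0.png"); hsv=cv2.cvtColor(im,cv2.COLOR_BGR2HSV).astype(int)
# white block rim
m=np.zeros(hsv.shape[:2],np.uint8); m[163:187,249:277]=1
mm=m*((hsv[...,2]>125)|((hsv[...,1]>80))).astype(np.uint8)
mm=cv2.morphologyEx(mm,cv2.MORPH_OPEN,np.ones((3,3)))
ct=max(cv2.findContours(mm,0,1)[0],key=cv2.contourArea)[:,0,:]; print("block",cv2.minAreaRect((c.onz(ct,.031)[:,:2]*1000).astype(np.float32)))
# outline by low saturation
m=np.zeros(hsv.shape[:2],bool); m[217:258,358:405]=1
mm=(m&(hsv[...,1]<75)).astype(np.uint8); ct=max(cv2.findContours(mm,0,1)[0],key=len)[:,0,:]
print("outline",cv2.minAreaRect((c.onz(ct,.012)[:,:2]*1000).astype(np.float32)))
# side view of pad
c=Cam("side");im=cv2.imread("pics/side0.png"); hsv=cv2.cvtColor(im,cv2.COLOR_BGR2HSV).astype(int)
m=np.zeros(hsv.shape[:2],bool); m[270:355,240:325]=1
mm=(m&(hsv[...,1]>60)&(im[...,2]>140)).astype(np.uint8); ct=max(cv2.findContours(mm,0,1)[0],key=cv2.contourArea)[:,0,:]
print("pink side",cv2.minAreaRect((c.onz(ct,.012)[:,:2]*1000).astype(np.float32)))
m[:]=0;m[125:180,235:295]=1
mm=(m&(hsv[...,2]<50)).astype(np.uint8); ct=max(cv2.findContours(mm,0,1)[0],key=cv2.contourArea)[:,0,:]
print("mat side",cv2.minAreaRect((c.onz(ct,.004)[:,:2]*1000).astype(np.float32)))
E
```

```text
[[-0.001  0.449  0.893]
 [-0.002  0.893 -0.449]
 [-1.    -0.002 -0.   ]]
top red [281.8 192.3] [277 188  10  10  73] [ 0.5645 -0.0512  0.096 ]
top yellow [300.7 176.2] [294 170  14  13 134] [ 0.6137 -0.0956  0.029 ]
top green [262.2 173.9] [254 168  17  13 138] [ 0.6159 -0.0104  0.033 ]
((615.6599731445312, -10.02621841430664), (26.916114807128906, 35.252296447753906), 1.403030276298523)
top black [245.7 194.3] [238 186  17  17 187] [0.5585 0.0232 0.096 ]
side red [295.8 210.8] [292 208   9   7  50] [ 0.5651 -0.0505  0.096 ]
side yellow [316.8 238.1] [312 234  11   9  77] [ 0.6137 -0.0963  0.029 ]
side green [310.8 214.1] [304 209  15  11  87] [ 0.6161 -0.0111  0.033 ]
((616.603515625, -10.0555419921875), (30.705245971679688, 39.31155776977539), 5.106869697570801)
block ((617.3696899414062, -16.607027053833008), (24.802291870117188, 22.06723976135254), 1.1986411809921265)
outline ((483.4663391113281, -277.7569580078125), (61.02130126953125, 51.47211837768555), 87.63285827636719)
pink side ((483.5957336425781, -276.5889892578125), (129.7190399169922, 109.07041931152344), 86.9822769165039)
mat side ((525.7587280273438, 330.58123779296875), (126.20915222167969, 199.64813232421875), 0.05577680468559265)
```

```bash
python3 - <<'E'
from h import *
for n,uv in (("top",(232/6+205-.4,258/6+150-.4)),("side",(153/6+265-.4,60/6+180-.4))):
    print(n,Cam(n).onz(uv,.096))
# red check by same eye method
print(Cam("top").onz((464/6+205-.4,255/6+150-.4),.096),Cam("side").onz((190/6+265-.4,182/6+180-.4),.096))
# carrier block corners by eye, z=.031
c=Cam("top"); p=c.onz(np.array([(275,95),(412,88),(418,195),(285,208)])/6.+[204.6,149.6],.031); print(p.round(4),p.mean(0))
for i,j in((0,1),(3,2),(3,0),(2,1)): 
    d=p[j]-p[i]; print(np.linalg.norm(d),np.degrees(np.arctan2(d[1],d[0])))
E
cat > go.py <<'E'
import sys
from h import *
from scipy.spatial.transform import Rotation as Rn
s=bot.read_state(); R=Rn.from_rotvec(s['tcp_rot']).as_matrix(); p=s['tool_pos']
yaw=np.degrees(np.arctan2(-R[0,1],R[1,1]))
print("t",round(s['time'],2),"tcp",p.round(4),"yaw",yaw.round(2),"tilt",np.degrees(np.arccos(-R[2,0])).round(2),"w",round(s['width'],3),"F",s['wrist_force'].round(1))
if len(sys.argv)>4:
    x,y,z,ps=map(float,sys.argv[1:5]); a=np.radians(ps); 
    T=np.array([[0,-np.sin(a),np.cos(a)],[0,np.cos(a),np.sin(a)],[-1,0,0]])
    print("dp",(R.T@(np.array([x,y,z])-p)*100).round(2),"rot",Rn.from_matrix(R.T@T).as_rotvec().round(3))
E
python3 go.py .563 .026 .2 1.5
```

```text
top [[0.56195651 0.02815647 0.096     ]]
side [[0.56486568 0.03248687 0.096     ]]
[[ 0.56484059 -0.0514731   0.096     ]] [[ 0.56686274 -0.04744886  0.096     ]]
[[ 0.6347  0.0159  0.031 ]
 [ 0.6386 -0.0345  0.031 ]
 [ 0.5985 -0.0374  0.031 ]
 [ 0.5925  0.0113  0.031 ]] [ 0.61611043 -0.01116154  0.031     ]
0.05052019091456221 -85.59620732984057
0.04898772337163181 -82.96974094314068
0.04244686099274706 6.288852221917542
0.040179493484317506 4.136192408104084
t 0.1 tcp [0.3029 0.6025 0.2441] yaw -26.69 tilt 0.12 w 1.001 F [ 0.9 -0.9  0.5]
dp [  4.48 -39.82  49.14] rot [-0.492 -0.001  0.002]
```

```bash
python3 -m creep '[{"grip":8.5,"dp":[0.2,-2.5,3.1],"rotation":[-0.1,0,0]},{"grip":8.5,"dp":[0.5,-5.1,6.3],"rotation":[-0.2,0,0]},{"grip":8.5,"dp":[0.8,-7.7,9.4],"rotation":[-0.3,0,0]},{"grip":8.5,"dp":[1.1,-10.2,12.6],"rotation":[-0.4,0,0]},{"grip":8.5,"dp":[1.4,-12.8,15.7],"rotation":[-0.49,0,0]}]' 40; python3 go.py .562 .028 .2 1.5
```

```text
time: 0.52
tool_pos: [0.3861, 0.4164, 0.2305]
tcp_rot: [-0.024, 1.571, 0.023]
wrist_force: [1.8, 0.1, 0.4]
width: 0.998
t 0.52 tcp [0.3861 0.4164 0.2305] yaw 1.71 tilt 0.05 w 0.998 F [1.8 0.1 0.4]
dp [  3.07 -39.34  16.43] rot [ 0.004 -0.     0.001]
```

```bash
python3 -m creep '[{"grip":6.2,"dp":[0.3,-3.7,1.5],"rotation":[0,0,0]},{"grip":6.2,"dp":[0.6,-7.4,3.0],"rotation":[0,0,0]},{"grip":6.2,"dp":[0.9,-11.1,4.5],"rotation":[0,0,0]},{"grip":6.2,"dp":[1.2,-14.8,6.0],"rotation":[0,0,0]},{"grip":6.2,"dp":[1.5,-18.5,7.5],"rotation":[0,0,0]}]'; python3 -m creep '[{"grip":6.2,"dp":[0.3,-3.7,1.5],"rotation":[0,0,0]},{"grip":6.2,"dp":[0.6,-7.4,3.0],"rotation":[0,0,0]},{"grip":6.2,"dp":[0.9,-11.1,4.5],"rotation":[0,0,0]},{"grip":6.2,"dp":[1.2,-14.8,6.0],"rotation":[0,0,0]},{"grip":6.2,"dp":[1.5,-18.5,7.5],"rotation":[0,0,0]}]'; python3 -m creep '[{"grip":6.2,"dp":[0,0,0],"rotation":[0,0,0]}]';python3 go.py .562 .028 .2 1.5
```

```text
time: 0.93
tool_pos: [0.4654, 0.2331, 0.2158]
tcp_rot: [-0.019, 1.571, 0.019]
wrist_force: [0.6, -0.4, -0.2]
width: 0.731
time: 1.35
tool_pos: [0.5449, 0.0499, 0.2008]
tcp_rot: [-0.019, 1.571, 0.019]
wrist_force: [0.3, 0.8, -0.0]
width: 0.726
time: 1.43
tool_pos: [0.5466, 0.0459, 0.2004]
tcp_rot: [-0.017, 1.57, 0.012]
wrist_force: [-1.0, 0.2, 0.0]
width: 0.721
t 1.43 tcp [0.5466 0.0459 0.2004] yaw 1.08 tilt 0.18 w 0.721 F [-1.   0.2  0. ]
dp [ 0.05 -1.81  1.51] rot [-0.007  0.     0.003]
```

Now I'll centre over the amber bottle and take a picture before going down.

```bash
python3 -m creep '[{"grip":6.2,"dp":[0,-1.8,1.5],"rotation":[0,0,0]},{"grip":6.2,"dp":[4,-1.8,1.5],"rotation":[0,0,0]},{"grip":6.2,"dp":[7,-1.8,1.5],"rotation":[0,0,0]},{"grip":6.2,"dp":[7,-1.8,1.5],"rotation":[0,0,0]},{"grip":6.2,"dp":[7,-1.8,1.5],"rotation":[0,0,0]}]'; python3 go.py .562 .028 .048 1.5; python3 - <<'E'
from h import *
im=bot.read_camera("side")[0][:,:,::-1]; cv2.imwrite("pics/s1.png",cv2.resize(im[140:270,220:380],None,fx=5,fy=5,interpolation=cv2.INTER_CUBIC)[:600])
E
```

```text
time: 1.85
tool_pos: [0.5579, 0.0345, 0.129]
tcp_rot: [-0.019, 1.577, 0.019]
wrist_force: [-0.0, -0.6, 1.1]
width: 0.728
t 1.85 tcp [0.5579 0.0345 0.129 ] yaw 1.39 tilt 0.35 w 0.728 F [-0.  -0.6  1.1]
dp [ 8.1  -0.66  0.45] rot [-0.002 -0.006 -0.   ]
```

View pics/s1.png

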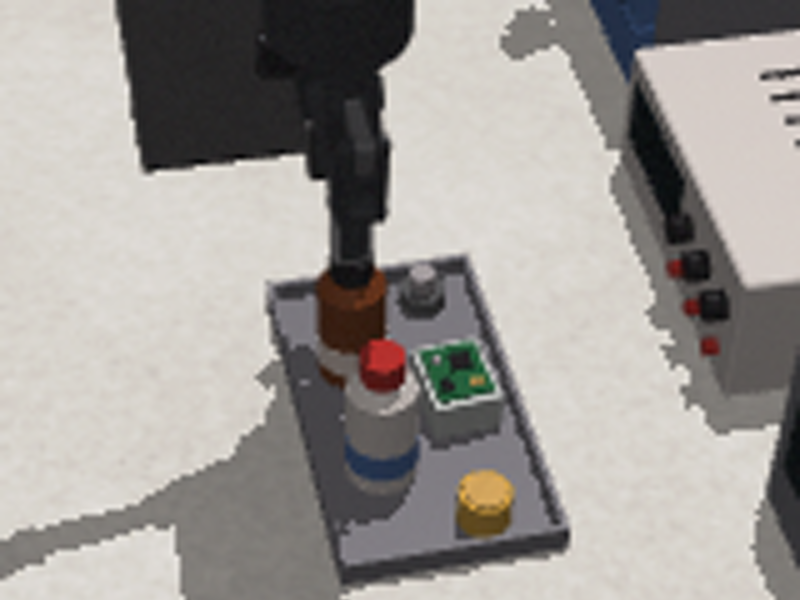

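```bash
python3 -m creep '[{"grip":6.2,"dp":[0,0,0],"rotation":[0,0,0]},{"grip":6.2,"dp":[0,0,0],"rotation":[0,0,0]},{"grip":6.2,"dp":[0,0,0],"rotation":[0,0,0]}]'; python3 go.py .562 .028 .048 1.5
```

```text
time: 2.15
tool_pos: [0.5618, 0.0347, 0.1336]
tcp_rot: [-0.019, 1.567, 0.019]
wrist_force: [0.1, 0.5, -0.7]
width: 0.727
t 2.15 tcp [0.5618 0.0347 0.1336] yaw 1.41 tilt 0.22 w 0.727 F [ 0.1  0.5 -0.7]
dp [ 8.56 -0.67 -0.03] rot [-0.001  0.004  0.   ]
```

```bash
python3 -m creep '[{"grip":6.2,"dp":[0,-0.67,0],"rotation":[0,0.004,0]},{"grip":6.2,"dp":[2,-0.67,0],"rotation":[0,0.004,0]},{"grip":6.2,"dp":[4,-0.67,0],"rotation":[0,0.004,0]},{"grip":6.2,"dp":[4,-0.67,0],"rotation":[0,0.004,0]},{"grip":6.2,"dp":[4,-0.67,0],"rotation":[0,0.004,0]}]'; python3 go.py .562 .028 .048 1.5;  python3 -m creep '[{"grip":6.2,"dp":[0,0,0],"rotation":[0,0,0]},{"grip":6.2,"dp":[0,0,0],"rotation":[0,0,0]},{"grip":6.2,"dp":[0,0,0],"rotation":[0,0,0]}]'; python3 go.py .562 .028 .048 1.5
```

```text
time: 2.57
tool_pos: [0.5594, 0.0273, 0.0907]
tcp_rot: [-0.019, 1.577, 0.019]
wrist_force: [-0.1, 0.2, -0.2]
width: 0.728
t 2.57 tcp [0.5594 0.0273 0.0907] yaw 1.38 tilt 0.38 w 0.728 F [-0.1  0.2 -0.2]
dp [4.26 0.06 0.29] rot [-0.002 -0.007  0.   ]
time: 2.82
tool_pos: [0.5616, 0.0276, 0.0928]
tcp_rot: [-0.019, 1.572, 0.019]
wrist_force: [0.1, -0.2, -0.2]
width: 0.726
t 2.82 tcp [0.5616 0.0276 0.0928] yaw 1.39 tilt 0.09 w 0.726 F [ 0.1 -0.2 -0.2]
dp [4.48 0.04 0.05] rot [-0.002 -0.002  0.   ]
```

```bash
python3 -m creep '[{"grip":6.2,"dp":[1.5,0,0],"rotation":[0,0,0]},{"grip":6.2,"dp":[3,0,0],"rotation":[0,0,0]},{"grip":6.2,"dp":[4.5,0,0],"rotation":[0,0,0]},{"grip":6.2,"dp":[4.5,0,0],"rotation":[0,0,0]},{"grip":6.2,"dp":[4.5,0,0],"rotation":[0,0,0]}]';  python3 -m creep '[{"grip":6.2,"dp":[0,0,0],"rotation":[0,0,0]},{"grip":6.2,"dp":[0,0,0],"rotation":[0,0,0]},{"grip":6.2,"dp":[0,0,0],"rotation":[0,0,0]}]'; python3 go.py .562 .028 .048 1.5
python3 - <<'E'
from h import *
for n in("top","side"):
    im=bot.read_camera(n)[0][:,:,::-1]; b=(140,220,215,335) if n=="top" else (165,270,245,345)
    cv2.imwrite(f"pics/{n}2.png",cv2.resize(im[b[0]:b[1],b[2]:b[3]],None,fx=5,fy=5,interpolation=cv2.INTER_CUBIC))
E
```

```text
time: 3.23
tool_pos: [0.5598, 0.0276, 0.0462]
tcp_rot: [-0.019, 1.576, 0.019]
wrist_force: [0.2, -0.9, 0.7]
width: 0.723
time: 3.48
tool_pos: [0.5614, 0.0276, 0.0477]
tcp_rot: [-0.019, 1.572, 0.019]
wrist_force: [0.0, -0.7, -0.1]
width: 0.718
t 3.48 tcp [0.5614 0.0276 0.0477] yaw 1.39 tilt 0.09 w 0.718 F [ 0.  -0.7 -0.1]
dp [-0.03  0.04  0.06] rot [-0.002 -0.002  0.   ]
```

View pics/side2.png

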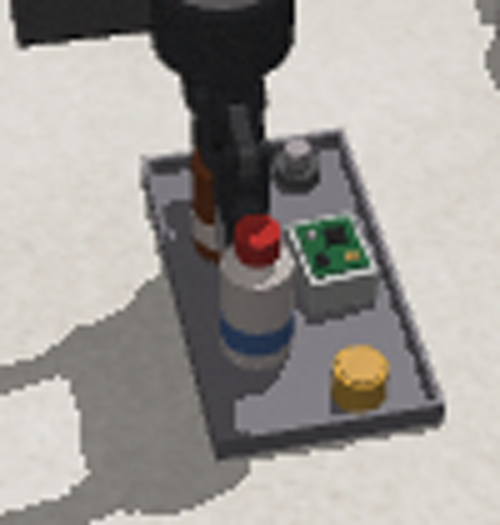

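View pics/top2.png

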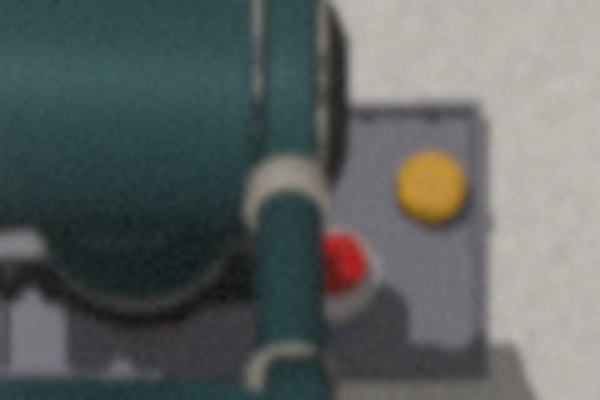

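The side view shows the near finger beside the amber bottle at (247,190), centred once parallax is allowed for, and it clears the white bottle. I'll close now.

```bash
python3 -m creep '[{"grip":3.0,"dp":[0,0,0],"rotation":[0,0,0]},{"grip":3.0,"dp":[0,0,0],"rotation":[0,0,0]},{"grip":3.0,"dp":[0,0,0],"rotation":[0,0,0]},{"grip":3.0,"dp":[0,0,0],"rotation":[0,0,0]},{"grip":3.0,"dp":[0,0,0],"rotation":[0,0,0]}]' 40;  python3 -m creep '[{"grip":3.0,"dp":[0,0,0],"rotation":[0,0,0]},{"grip":3.0,"dp":[0,0,0],"rotation":[0,0,0]},{"grip":3.0,"dp":[0,0,0],"rotation":[0,0,0]}]'; python3 go.py .562 .028 .168 1.5
```

```text
time: 4.0
tool_pos: [0.5607, 0.0278, 0.0469]
tcp_rot: [-0.019, 1.574, 0.019]
wrist_force: [-0.6, 0.6, 6.3]
width: 0.46
time: 4.25
tool_pos: [0.5607, 0.0278, 0.0469]
tcp_rot: [-0.019, 1.574, 0.019]
wrist_force: [-1.5, 1.8, 5.2]
width: 0.454
t 4.25 tcp [0.5607 0.0278 0.0469] yaw 1.39 tilt 0.19 w 0.454 F [-1.5  1.8  5.2]
dp [-12.12   0.02   0.09] rot [-0.002 -0.003 -0.   ]
```

```bash
python3 -m creep '[{"grip":3.0,"dp":[-1,0,0],"rotation":[0,0,0]},{"grip":3.0,"dp":[-3.5,0,0],"rotation":[0,0,0]},{"grip":3.0,"dp":[-6.5,0,0],"rotation":[0,0,0]},{"grip":3.0,"dp":[-9.5,0,0],"rotation":[0,0,0]},{"grip":3.0,"dp":[-12,0,0],"rotation":[0,0,0]}]'; python3 go.py .515 .391 .17 0.5
```

```text
time: 4.67
tool_pos: [0.5605, 0.0274, 0.1678]
tcp_rot: [-0.019, 1.575, 0.019]
wrist_force: [1.1, -0.1, -1.7]
width: 0.461
t 4.67 tcp [0.5605 0.0274 0.1678] yaw 1.39 tilt 0.24 w 0.461 F [ 1.1 -0.1 -1.7]
dp [-0.21 36.46 -3.67] rot [ 0.016 -0.004  0.   ]
```

```bash
python3 -m creep '[{"grip":3.0,"dp":[0,1.5,-0.2],"rotation":[0,0,0]},{"grip":3.0,"dp":[0,4.5,-0.5],"rotation":[0,0,0]},{"grip":3.0,"dp":[0,7.7,-0.8],"rotation":[0,0,0]},{"grip":3.0,"dp":[0,10.9,-1.1],"rotation":[0,0,0]},{"grip":3.0,"dp":[0,14,-1.4],"rotation":[0,0,0]}]'; python3 -m creep '[{"grip":3.0,"dp":[0,3.2,-0.3],"rotation":[0,0,0]},{"grip":3.0,"dp":[0,6.4,-0.6],"rotation":[0,0,0]},{"grip":3.0,"dp":[0,9.6,-0.9],"rotation":[0,0,0]},{"grip":3.0,"dp":[0,12.8,-1.2],"rotation":[0,0,0]},{"grip":3.0,"dp":[0,15.8,-1.5],"rotation":[0,0,0]}]';python3 -m creep '[{"grip":3.0,"dp":[0,2.5,-0.3],"rotation":[0,0,0]},{"grip":3.0,"dp":[0,4.5,-0.5],"rotation":[0,0,0]},{"grip":3.0,"dp":[0,6.2,-0.6],"rotation":[0,0,0]},{"grip":3.0,"dp":[0,6.6,-0.7],"rotation":[0,0,0]},{"grip":3.0,"dp":[0,6.6,-0.7],"rotation":[0,0,0]}]';python3 -m creep '[{"grip":3.0,"dp":[0,0,0],"rotation":[0,0,0]},{"grip":3.0,"dp":[0,0,0],"rotation":[0,0,0]},{"grip":3.0,"dp":[0,0,0],"rotation":[0,0,0]}]';python3 go.py .515 .391 .046 0.5
python3 - <<'E'
from h import *
im=bot.read_camera("side")[0][:,:,::-1]
cv2.imwrite(f"pics/s3.png",cv2.resize(im[40:200,190:350],None,fx=3.7,fy=3.7,interpolation=cv2.INTER_CUBIC))
E
```

```text
time: 5.08
tool_pos: [0.5424, 0.1681, 0.166]
tcp_rot: [-0.019, 1.576, 0.018]
wrist_force: [0.8, 0.0, -1.7]
width: 0.462
time: 5.5
tool_pos: [0.5235, 0.326, 0.1658]
tcp_rot: [-0.02, 1.576, 0.018]
wrist_force: [0.1, -0.1, -2.0]
width: 0.462
time: 5.92
tool_pos: [0.5154, 0.3913, 0.1659]
tcp_rot: [-0.021, 1.575, 0.02]
wrist_force: [0.4, -0.3, -1.9]
width: 0.459
time: 6.17
tool_pos: [0.5162, 0.3894, 0.1664]
tcp_rot: [-0.019, 1.575, 0.018]
wrist_force: [0.4, 0.1, -1.9]
width: 0.458
t 6.17 tcp [0.5162 0.3894 0.1664] yaw 1.31 tilt 0.24 w 0.458 F [ 0.4  0.1 -1.9]
dp [12.04  0.17 -0.07] rot [ 0.014 -0.004  0.001]
```

View pics/s3.png

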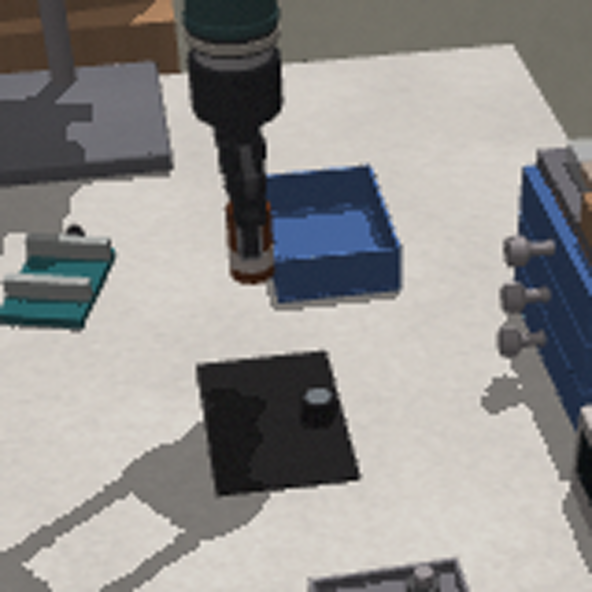

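```bash
python3 -m creep '[{"grip":3.0,"dp":[1,0.1,0],"rotation":[0,0,0]},{"grip":3.0,"dp":[3.5,0.1,0],"rotation":[0,0,0]},{"grip":3.0,"dp":[6,0.1,0],"rotation":[0,0,0]},{"grip":3.0,"dp":[8.5,0.1,0],"rotation":[0,0,0]},{"grip":3.0,"dp":[10,0.1,0],"rotation":[0,0,0]}]'; python3 -m creep '[{"grip":3.0,"dp":[0.7,0,0],"rotation":[0,0,0]},{"grip":3.0,"dp":[1.3,0,0],"rotation":[0,0,0]},{"grip":3.0,"dp":[1.8,0,0],"rotation":[0,0,0]},{"grip":3.0,"dp":[2.0,0,0],"rotation":[0,0,0]},{"grip":3.0,"dp":[2.0,0,0],"rotation":[0,0,0]}]';python3 -m creep '[{"grip":3.0,"dp":[0,0,0],"rotation":[0,0,0]},{"grip":3.0,"dp":[0,0,0],"rotation":[0,0,0]},{"grip":3.0,"dp":[0,0,0],"rotation":[0,0,0]}]';python3 go.py .515 .391 .045 0.5
```

```text
time: 6.63
tool_pos: [0.5139, 0.3899, 0.0627]
tcp_rot: [-0.02, 1.578, 0.017]
wrist_force: [-0.4, -1.6, -2.0]
width: 0.46
time: 7.05
tool_pos: [0.5159, 0.3919, 0.0469]
tcp_rot: [-0.019, 1.574, 0.019]
wrist_force: [0.1, 0.7, -1.4]
width: 0.456
time: 7.3
tool_pos: [0.516, 0.3921, 0.0474]
tcp_rot: [-0.018, 1.573, 0.02]
wrist_force: [-0.8, 0.6, -2.3]
width: 0.453
t 7.3 tcp [0.516  0.3921 0.0474] yaw 1.39 tilt 0.16 w 0.453 F [-0.8  0.6 -2.3]
dp [ 0.24 -0.1  -0.1 ] rot [ 0.016 -0.003 -0.001]
```

```bash
python3 -m creep '[{"grip":3.0,"dp":[0.1,0,0],"rotation":[0,0,0]},{"grip":3.0,"dp":[0.2,0,0],"rotation":[0,0,0]},{"grip":3.0,"dp":[0.2,0,0],"rotation":[0,0,0]},{"grip":3.0,"dp":[0.2,0,0],"rotation":[0,0,0]}]'; python3 go.py .515 .391 .045 0.5
```

```text
time: 7.63
tool_pos: [0.5157, 0.3919, 0.0449]
tcp_rot: [-0.019, 1.574, 0.019]
wrist_force: [0.4, 0.2, 0.8]
width: 0.457
t 7.63 tcp [0.5157 0.3919 0.0449] yaw 1.39 tilt 0.19 w 0.457 F [0.4 0.2 0.8]
dp [-0.01 -0.09 -0.08] rot [ 0.016 -0.003 -0.   ]
```

```bash
python3 -m creep '[{"grip":4.4,"dp":[0,0,0],"rotation":[0,0,0]},{"grip":5,"dp":[0,0,0],"rotation":[0,0,0]},{"grip":6.2,"dp":[0,0,0],"rotation":[0,0,0]},{"grip":6.2,"dp":[0,0,0],"rotation":[0,0,0]},{"grip":6.2,"dp":[0,0,0],"rotation":[0,0,0]}]';python3 -m creep '[{"grip":6.2,"dp":[-1,0,0],"rotation":[0,0,0]},{"grip":6.2,"dp":[-4,0,0],"rotation":[0,0,0]},{"grip":6.2,"dp":[-7,0,0],"rotation":[0,0,0]},{"grip":6.2,"dp":[-10,0,0],"rotation":[0,0,0]},{"grip":6.2,"dp":[-12,0,0],"rotation":[0,0,0]}]'; python3 go.py .565 -.0513 .17 1.5
python3 - <<'E'
from h import *
im=bot.read_camera("side")[0][:,:,::-1]
cv2.imwrite(f"pics/s4.png",cv2.resize(im[40:200,190:350],None,fx=3.7,fy=3.7,interpolation=cv2.INTER_CUBIC))
E
```

```text
time: 8.05
tool_pos: [0.5155, 0.3917, 0.0444]
tcp_rot: [-0.019, 1.575, 0.019]
wrist_force: [0.2, -0.7, -0.2]
width: 0.72
time: 8.47
tool_pos: [0.5171, 0.3925, 0.1688]
tcp_rot: [-0.017, 1.571, 0.021]
wrist_force: [1.2, 0.5, 0.8]
width: 0.723
t 8.47 tcp [0.5171 0.3925 0.1688] yaw 1.39 tilt 0.14 w 0.723 F [1.2 0.5 0.8]
dp [ -0.23 -44.48   3.71] rot [-0.002 -0.    -0.002]
```

View pics/s4.png

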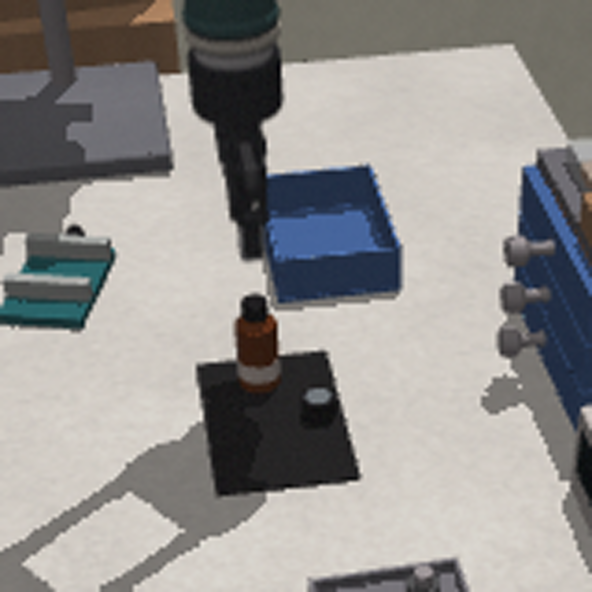

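The amber bottle stands on the mat with its base at (258,380). Next is the white bottle.

```bash
python3 -m creep '[{"grip":6.2,"dp":[0,-4,0.3],"rotation":[0,0,0]},{"grip":6.2,"dp":[0,-8,0.6],"rotation":[0,0,0]},{"grip":6.2,"dp":[0,-12,1.0],"rotation":[0,0,0]},{"grip":6.2,"dp":[0,-16,1.3],"rotation":[0,0,0]},{"grip":6.2,"dp":[0,-20,1.7],"rotation":[0,0,0]}]';python3 -m creep '[{"grip":6.2,"dp":[0,-4,0.3],"rotation":[0,0,0]},{"grip":6.2,"dp":[0,-8,0.6],"rotation":[0,0,0]},{"grip":6.2,"dp":[0,-12,1.0],"rotation":[0,0,0]},{"grip":6.2,"dp":[0,-16,1.3],"rotation":[0,0,0]},{"grip":6.2,"dp":[0,-20,1.7],"rotation":[0,0,0]}]';python3 -m creep '[{"grip":6.2,"dp":[0,-3,0.2],"rotation":[0,0,0]},{"grip":6.2,"dp":[0,-4.5,0.4],"rotation":[0,0,0]},{"grip":6.2,"dp":[0,-4.5,0.4],"rotation":[0,0,0]},{"grip":6.2,"dp":[0,-4.5,0.4],"rotation":[0,0,0]},{"grip":6.2,"dp":[0,-4.5,0.4],"rotation":[0,0,0]}]';python3 go.py .565 -.0513 .13 1.5
```

```text
time: 8.93
tool_pos: [0.5376, 0.1906, 0.1651]
tcp_rot: [-0.02, 1.574, 0.02]
wrist_force: [1.2, -0.4, -0.5]
width: 0.726
time: 9.35
tool_pos: [0.5594, -0.0093, 0.1651]
tcp_rot: [-0.019, 1.574, 0.019]
wrist_force: [0.6, -0.9, 0.4]
width: 0.726
time: 9.77
tool_pos: [0.5645, -0.0517, 0.1645]
tcp_rot: [-0.019, 1.575, 0.019]
wrist_force: [0.1, 0.2, 0.0]
width: 0.727
t 9.77 tcp [ 0.5645 -0.0517  0.1645] yaw 1.38 tilt 0.23 w 0.727 F [0.1 0.2 0. ]
dp [3.45 0.03 0.06] rot [-0.002 -0.004 -0.001]
```

```bash
python3 -m creep '[{"grip":6.2,"dp":[2,0,0],"rotation":[0,0,0]},{"grip":6.2,"dp":[4,0,0],"rotation":[0,0,0]},{"grip":6.2,"dp":[6,0,0],"rotation":[0,0,0]},{"grip":6.2,"dp":[8,0,0],"rotation":[0,0,0]},{"grip":6.2,"dp":[8,0,0],"rotation":[0,0,0]}]';python3 -m creep '[{"grip":6.2,"dp":[1.5,0,0],"rotation":[0,0,0]},{"grip":6.2,"dp":[3,0,0],"rotation":[0,0,0]},{"grip":6.2,"dp":[3.6,0,0],"rotation":[0,0,0]},{"grip":6.2,"dp":[3.6,0,0],"rotation":[0,0,0]},{"grip":6.2,"dp":[3.6,0,0],"rotation":[0,0,0]}]';python3 -m creep '[{"grip":6.2,"dp":[0,0,0],"rotation":[0,0,0]},{"grip":6.2,"dp":[0,0,0],"rotation":[0,0,0]}]';python3 go.py .565 -.0513 .048 1.5
python3 - <<'E'
from h import *
for n in("side",):
    im=bot.read_camera(n)[0][:,:,::-1]; b=(165,270,245,345)
    cv2.imwrite(f"pics/{n}5.png",cv2.resize(im[b[0]:b[1],b[2]:b[3]],None,fx=5,fy=5,interpolation=cv2.INTER_CUBIC))
E
```

```text
time: 10.18
tool_pos: [0.5607, -0.0501, 0.08]
tcp_rot: [-0.02, 1.583, 0.022]
wrist_force: [0.1, -0.1, -0.8]
width: 0.722
time: 10.6
tool_pos: [0.5645, -0.0517, 0.0489]
tcp_rot: [-0.02, 1.575, 0.02]
wrist_force: [-0.9, 0.1, 0.7]
width: 0.726
time: 10.77
tool_pos: [0.5652, -0.0523, 0.0496]
tcp_rot: [-0.019, 1.573, 0.019]
wrist_force: [1.0, 0.3, 0.6]
width: 0.726
t 10.77 tcp [ 0.5652 -0.0523  0.0496] yaw 1.4 tilt 0.11 w 0.726 F [1.  0.3 0.6]
dp [ 0.16  0.1  -0.02] rot [-0.002 -0.002  0.   ]
```

View pics/side5.png

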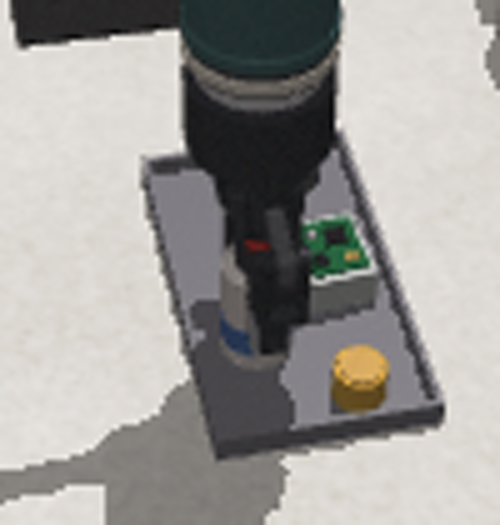

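The near finger at (275,280) straddles the white bottle centrally, and the carrier hasn't moved. I'll close and lift.

```bash
python3 -m creep '[{"grip":6.2,"dp":[0.15,0.1,0],"rotation":[0,0,0]},{"grip":6.2,"dp":[0.15,0.1,0],"rotation":[0,0,0]},{"grip":6.2,"dp":[0.15,0.1,0],"rotation":[0,0,0]}]';python3 -m creep '[{"grip":3.0,"dp":[0,0,0],"rotation":[0,0,0]},{"grip":3.0,"dp":[0,0,0],"rotation":[0,0,0]},{"grip":3.0,"dp":[0,0,0],"rotation":[0,0,0]},{"grip":3.0,"dp":[0,0,0],"rotation":[0,0,0]},{"grip":3.0,"dp":[0,0,0],"rotation":[0,0,0]}]' 40;  python3 -m creep '[{"grip":3.0,"dp":[0,0,0],"rotation":[0,0,0]},{"grip":3.0,"dp":[0,0,0],"rotation":[0,0,0]},{"grip":3.0,"dp":[0,0,0],"rotation":[0,0,0]}]'; python3 go.py; python3 -m creep '[{"grip":3.0,"dp":[-1,0,0],"rotation":[0,0,0]},{"grip":3.0,"dp":[-3.5,0,0],"rotation":[0,0,0]},{"grip":3.0,"dp":[-6.5,0,0],"rotation":[0,0,0]},{"grip":3.0,"dp":[-9.5,0,0],"rotation":[0,0,0]},{"grip":3.0,"dp":[-12,0,0],"rotation":[0,0,0]}]'; python3 go.py .515 .271 .17 1.4
```

```text
time: 11.07
tool_pos: [0.5642, -0.0513, 0.0469]
tcp_rot: [-0.019, 1.575, 0.019]
wrist_force: [-0.5, 0.7, 0.5]
width: 0.725
time: 11.48
tool_pos: [0.5644, -0.0514, 0.047]
tcp_rot: [-0.019, 1.574, 0.019]
wrist_force: [-0.0, -0.4, 1.5]
width: 0.461
time: 11.73
tool_pos: [0.5644, -0.0513, 0.047]
tcp_rot: [-0.019, 1.574, 0.019]
wrist_force: [-0.3, 0.7, 2.1]
width: 0.455
t 11.73 tcp [ 0.5644 -0.0513  0.047 ] yaw 1.39 tilt 0.21 w 0.455 F [-0.3  0.7  2.1]
time: 12.15
tool_pos: [0.5645, -0.0513, 0.1687]
tcp_rot: [-0.019, 1.575, 0.019]
wrist_force: [1.0, -0.3, -1.3]
width: 0.455
t 12.15 tcp [ 0.5645 -0.0513  0.1687] yaw 1.39 tilt 0.22 w 0.455 F [ 1.  -0.3 -1.3]
dp [-0.12 32.34 -4.17] rot [-0.    -0.004  0.   ]
```

```bash
python3 -m creep '[{"grip":3.0,"dp":[0,1.5,-0.2],"rotation":[0,0,0]},{"grip":3.0,"dp":[0,4.5,-0.6],"rotation":[0,0,0]},{"grip":3.0,"dp":[0,7.7,-1],"rotation":[0,0,0]},{"grip":3.0,"dp":[0,10.9,-1.4],"rotation":[0,0,0]},{"grip":3.0,"dp":[0,14,-1.8],"rotation":[0,0,0]}]'; python3 -m creep '[{"grip":3.0,"dp":[0,3.2,-0.4],"rotation":[0,0,0]},{"grip":3.0,"dp":[0,6.4,-0.8],"rotation":[0,0,0]},{"grip":3.0,"dp":[0,9.6,-1.2],"rotation":[0,0,0]},{"grip":3.0,"dp":[0,12.8,-1.6],"rotation":[0,0,0]},{"grip":3.0,"dp":[0,15.8,-2.0],"rotation":[0,0,0]}]';python3 -m creep '[{"grip":3.0,"dp":[0,1.5,-0.2],"rotation":[0,0,0]},{"grip":3.0,"dp":[0,2.5,-0.3],"rotation":[0,0,0]},{"grip":3.0,"dp":[0,2.5,-0.3],"rotation":[0,0,0]},{"grip":3.0,"dp":[0,2.5,-0.3],"rotation":[0,0,0]},{"grip":3.0,"dp":[0,2.5,-0.3],"rotation":[0,0,0]}]';python3 -m creep '[{"grip":3.0,"dp":[0,0,0],"rotation":[0,0,0]},{"grip":3.0,"dp":[0,0,0],"rotation":[0,0,0]}]';python3 go.py .515 .271 .045 1.4
```

```text
time: 12.57
tool_pos: [0.5423, 0.0893, 0.167]
tcp_rot: [-0.018, 1.575, 0.018]
wrist_force: [-0.0, -0.6, -2.3]
width: 0.456
time: 12.98
tool_pos: [0.5184, 0.2472, 0.1669]
tcp_rot: [-0.019, 1.575, 0.019]
wrist_force: [0.6, -0.5, -1.9]
width: 0.462
time: 13.4
tool_pos: [0.5159, 0.2695, 0.1668]
tcp_rot: [-0.019, 1.575, 0.018]
wrist_force: [-0.3, 0.1, -2.3]
width: 0.455
time: 13.57
tool_pos: [0.5161, 0.2694, 0.1669]
tcp_rot: [-0.018, 1.575, 0.017]
wrist_force: [0.3, 0.3, -1.3]
width: 0.456
t 13.57 tcp [0.5161 0.2694 0.1669] yaw 1.29 tilt 0.24 w 0.456 F [ 0.3  0.3 -1.3]
dp [12.19  0.17 -0.06] rot [-0.002 -0.004  0.   ]
```

```bash
python3 -m creep '[{"grip":3.0,"dp":[1,0.1,0],"rotation":[0,0,0]},{"grip":3.0,"dp":[3.5,0.1,0],"rotation":[0,0,0]},{"grip":3.0,"dp":[6,0.1,0],"rotation":[0,0,0]},{"grip":3.0,"dp":[8.5,0.1,0],"rotation":[0,0,0]},{"grip":3.0,"dp":[10,0.1,0],"rotation":[0,0,0]}]'; python3 -m creep '[{"grip":3.0,"dp":[0.7,0,0],"rotation":[0,0,0]},{"grip":3.0,"dp":[1.3,0,0],"rotation":[0,0,0]},{"grip":3.0,"dp":[1.8,0,0],"rotation":[0,0,0]},{"grip":3.0,"dp":[2.0,0,0],"rotation":[0,0,0]},{"grip":3.0,"dp":[2.0,0,0],"rotation":[0,0,0]}]';python3 -m creep '[{"grip":3.0,"dp":[0,0,0],"rotation":[0,0,0]},{"grip":3.0,"dp":[0,0,0],"rotation":[0,0,0]},{"grip":3.0,"dp":[0,0,0],"rotation":[0,0,0]}]';python3 go.py .515 .271 .045 1.4
```

```text
time: 13.98
tool_pos: [0.5136, 0.2702, 0.0634]
tcp_rot: [-0.02, 1.578, 0.017]
wrist_force: [0.1, 0.0, -2.6]
width: 0.456
time: 14.4
tool_pos: [0.5159, 0.2717, 0.0473]
tcp_rot: [-0.019, 1.574, 0.019]
wrist_force: [0.2, 0.4, -0.9]
width: 0.456
time: 14.65
tool_pos: [0.516, 0.2719, 0.0478]
tcp_rot: [-0.019, 1.573, 0.02]
wrist_force: [-0.1, -0.5, -2.3]
width: 0.455
t 14.65 tcp [0.516  0.2719 0.0478] yaw 1.39 tilt 0.15 w 0.455 F [-0.1 -0.5 -2.3]
dp [ 0.28 -0.09 -0.1 ] rot [-0.    -0.002 -0.001]
```

```bash
python3 -m creep '[{"grip":3.0,"dp":[0.12,0,0],"rotation":[0,0,0]},{"grip":3.0,"dp":[0.25,0,0],"rotation":[0,0,0]},{"grip":3.0,"dp":[0.25,0,0],"rotation":[0,0,0]},{"grip":3.0,"dp":[0.25,0,0],"rotation":[0,0,0]}]'; python3 go.py .515 .271 .045 1.4
```

```text
time: 14.98
tool_pos: [0.5157, 0.2718, 0.045]
tcp_rot: [-0.019, 1.574, 0.019]
wrist_force: [-0.8, 0.6, 1.2]
width: 0.457
t 14.98 tcp [0.5157 0.2718 0.045 ] yaw 1.39 tilt 0.18 w 0.457 F [-0.8  0.6  1.2]
dp [-0.   -0.08 -0.08] rot [-0.    -0.003 -0.   ]
```

```bash
python3 -m creep '[{"grip":4.4,"dp":[0,0,0],"rotation":[0,0,0]},{"grip":5,"dp":[0,0,0],"rotation":[0,0,0]},{"grip":6.2,"dp":[0,0,0],"rotation":[0,0,0]},{"grip":6.2,"dp":[0,0,0],"rotation":[0,0,0]},{"grip":6.2,"dp":[0,0,0],"rotation":[0,0,0]}]';python3 -m creep '[{"grip":6.2,"dp":[-1,0,0],"rotation":[0,0,0]},{"grip":6.2,"dp":[-4,0,0],"rotation":[0,0,0]},{"grip":6.2,"dp":[-7,0,0],"rotation":[0,0,0]},{"grip":6.2,"dp":[-10,0,0],"rotation":[0,0,0]},{"grip":6.2,"dp":[-12,0,0],"rotation":[0,0,0]}]'; python3 go.py .616 -.011 .15 5
python3 - <<'E'
from h import *
im=bot.read_camera("side")[0][:,:,::-1]
cv2.imwrite(f"pics/s6.png",cv2.resize(im[100:270,190:350],None,fx=3.5,fy=3.5,interpolation=cv2.INTER_CUBIC))
E
```

```text
time: 15.4
tool_pos: [0.5153, 0.2716, 0.0443]
tcp_rot: [-0.019, 1.575, 0.019]
wrist_force: [-0.4, 0.6, -0.4]
width: 0.726
time: 15.82
tool_pos: [0.5171, 0.2722, 0.1685]
tcp_rot: [-0.018, 1.571, 0.02]
wrist_force: [0.2, 1.0, 0.6]
width: 0.729
t 15.82 tcp [0.5171 0.2722 0.1685] yaw 1.38 tilt 0.1 w 0.729 F [0.2 1.  0.6]
dp [  1.8  -28.55   9.2 ] rot [-0.063 -0.    -0.002]
```

View pics/s6.png

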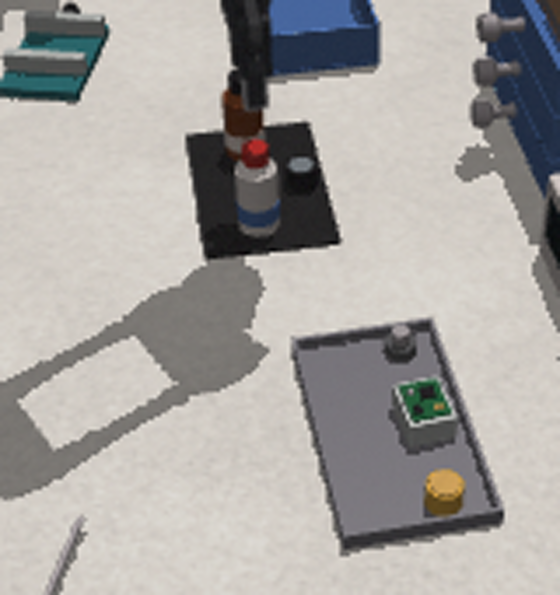

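Both bottles stand on the mat, amber at (243,120) and white at (257,195), and the carrier is untouched. Next is the carrier.

```bash
python3 -m creep '[{"grip":7.0,"dp":[0.2,-3.7,1.2],"rotation":[-0.02,0,0]},{"grip":7.0,"dp":[0.4,-7.4,2.4],"rotation":[-0.04,0,0]},{"grip":7.0,"dp":[0.6,-11.1,3.6],"rotation":[-0.063,0,0]},{"grip":7.0,"dp":[0.8,-14.8,4.8],"rotation":[-0.063,0,0]},{"grip":7.0,"dp":[1,-18.5,6],"rotation":[-0.063,0,0]}]'; python3 go.py .616 -.011 .15 5
```

```text
time: 16.28
tool_pos: [0.5806, 0.0866, 0.1549]
tcp_rot: [-0.069, 1.573, 0.069]
wrist_force: [0.8, 0.3, 0.1]
width: 0.821
t 16.28 tcp [0.5806 0.0866 0.1549] yaw 5.04 tilt 0.18 w 0.821 F [0.8 0.3 0.1]
dp [  0.48 -10.03   2.67] rot [ 0.001 -0.003 -0.   ]
```

```bash
python3 -m creep '[{"grip":7.0,"dp":[0.2,-3.5,1],"rotation":[0,0,0]},{"grip":7.0,"dp":[0.4,-7,1.9],"rotation":[0,0,0]},{"grip":7.0,"dp":[0.5,-10,2.7],"rotation":[0,0,0]},{"grip":7.0,"dp":[0.5,-10,2.7],"rotation":[0,0,0]},{"grip":7.0,"dp":[0.5,-10,2.7],"rotation":[0,0,0]}]';python3 -m creep '[{"grip":7.0,"dp":[2,0,0],"rotation":[0,0,0]},{"grip":7.0,"dp":[4,0,0],"rotation":[0,0,0]},{"grip":7.0,"dp":[6,0,0],"rotation":[0,0,0]},{"grip":7.0,"dp":[8,0,0],"rotation":[0,0,0]},{"grip":7.0,"dp":[8,0,0],"rotation":[0,0,0]}]';python3 -m creep '[{"grip":7.0,"dp":[0,0,0],"rotation":[0,0,0]},{"grip":7.0,"dp":[0,0,0],"rotation":[0,0,0]},{"grip":7.0,"dp":[0,0,0],"rotation":[0,0,0]}]'; python3 go.py .616 -.011 .023 5
python3 - <<'E'
from h import *
im=bot.read_camera("side")[0][:,:,::-1]
cv2.imwrite(f"pics/s7.png",cv2.resize(im[165:265,250:350],None,fx=6,fy=6,interpolation=cv2.INTER_CUBIC))
E
```

```text
time: 16.7
tool_pos: [0.6162, -0.0108, 0.1494]
tcp_rot: [-0.066, 1.574, 0.066]
wrist_force: [0.3, 0.4, 0.6]
width: 0.82
time: 17.12
tool_pos: [0.6114, -0.0074, 0.0648]
tcp_rot: [-0.069, 1.582, 0.071]
wrist_force: [-1.8, 0.7, -0.9]
width: 0.819
time: 17.37
tool_pos: [0.6168, -0.0087, 0.071]
tcp_rot: [-0.069, 1.571, 0.069]
wrist_force: [-0.5, 0.1, 0.3]
width: 0.823
t 17.37 tcp [ 0.6168 -0.0087  0.071 ] yaw 5.04 tilt 0.06 w 0.823 F [-0.5  0.1  0.3]
dp [ 4.8  -0.23 -0.1 ] rot [ 0.001 -0.001  0.   ]
```

View pics/s7.png

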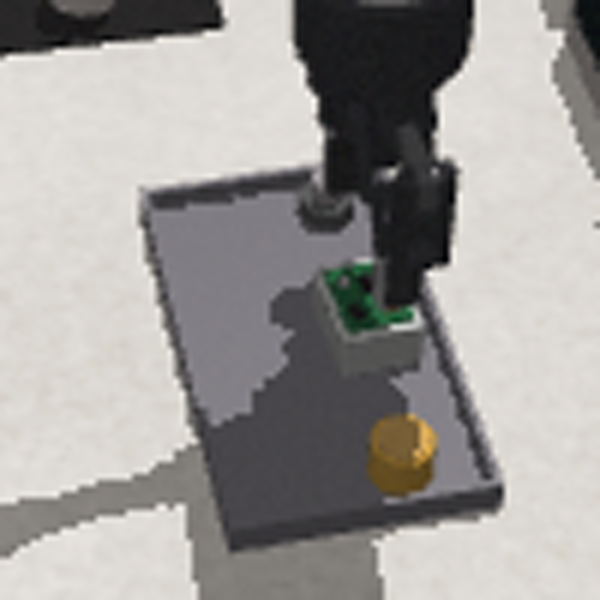

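```bash
python3 -m creep '[{"grip":7.0,"dp":[1,-0.2,0],"rotation":[0,0,0]},{"grip":7.0,"dp":[2,-0.2,0],"rotation":[0,0,0]},{"grip":7.0,"dp":[3,-0.2,0],"rotation":[0,0,0]},{"grip":7.0,"dp":[4,-0.2,0],"rotation":[0,0,0]},{"grip":7.0,"dp":[4.4,-0.2,0],"rotation":[0,0,0]}]';python3 -m creep '[{"grip":7.0,"dp":[0.2,0,0],"rotation":[0,0,0]},{"grip":7.0,"dp":[0.2,0,0],"rotation":[0,0,0]},{"grip":7.0,"dp":[0.2,0,0],"rotation":[0,0,0]},{"grip":7.0,"dp":[0.2,0,0],"rotation":[0,0,0]}]'; python3 go.py .616 -.011 .022 5
python3 - <<'E'
from h import *
im=bot.read_camera("side")[0][:,:,::-1]
cv2.imwrite(f"pics/s8.png",cv2.resize(im[165:265,250:350],None,fx=6,fy=6,interpolation=cv2.INTER_CUBIC))
E
```

```text
time: 17.83
tool_pos: [0.6135, -0.0112, 0.0222]
tcp_rot: [-0.068, 1.578, 0.069]
wrist_force: [-0.7, 1.5, 0.7]
width: 0.82
time: 18.17
tool_pos: [0.616, -0.0112, 0.0235]
tcp_rot: [-0.069, 1.573, 0.068]
wrist_force: [0.1, -0.2, 0.2]
width: 0.82
t 18.17 tcp [ 0.616  -0.0112  0.0235] yaw 4.99 tilt 0.17 w 0.82 F [ 0.1 -0.2  0.2]
dp [ 0.15  0.02 -0.  ] rot [-0.    -0.003 -0.   ]
```

View pics/s8.png

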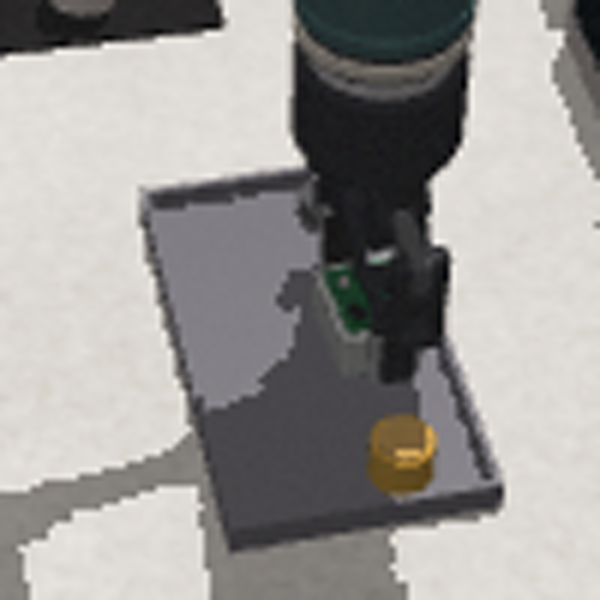

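The fingers straddle the carrier, with the near tip at (397,375) just off its end face and clear of the tin at (402,455). I'll close.

```bash
python3 -m creep '[{"grip":4.0,"dp":[0,0,0],"rotation":[0,0,0]},{"grip":4.0,"dp":[0,0,0],"rotation":[0,0,0]},{"grip":4.0,"dp":[0,0,0],"rotation":[0,0,0]},{"grip":4.0,"dp":[0,0,0],"rotation":[0,0,0]},{"grip":4.0,"dp":[0,0,0],"rotation":[0,0,0]}]' 40;  python3 -m creep '[{"grip":4.0,"dp":[0,0,0],"rotation":[0,0,0]},{"grip":4.0,"dp":[0,0,0],"rotation":[0,0,0]},{"grip":4.0,"dp":[0,0,0],"rotation":[0,0,0]}]'; python3 go.py; python3 -m creep '[{"grip":4.0,"dp":[-0.5,0,0],"rotation":[0,0,0]},{"grip":4.0,"dp":[-2,0,0],"rotation":[0,0,0]},{"grip":4.0,"dp":[-4,0,0],"rotation":[0,0,0]},{"grip":4.0,"dp":[-6.5,0,0],"rotation":[0,0,0]},{"grip":4.0,"dp":[-8,0,0],"rotation":[0,0,0]}]'; python3 go.py .483 -.277 .1 -2.9
python3 - <<'E'
from h import *
im=bot.read_camera("side")[0][:,:,::-1]
cv2.imwrite(f"pics/s9.png",cv2.resize(im[135:255,230:350],None,fx=5,fy=5,interpolation=cv2.INTER_CUBIC))
E
```

```text
time: 18.63
tool_pos: [0.6162, -0.0112, 0.0239]
tcp_rot: [-0.069, 1.572, 0.068]
wrist_force: [0.0, 0.1, 5.1]
width: 0.572
time: 18.88
tool_pos: [0.6163, -0.0112, 0.0239]
tcp_rot: [-0.069, 1.572, 0.069]
wrist_force: [0.4, 0.5, 4.9]
width: 0.573
t 18.88 tcp [ 0.6163 -0.0112  0.0239] yaw 5.0 tilt 0.14 w 0.573 F [0.4 0.5 4.9]
time: 19.3
tool_pos: [0.6158, -0.0112, 0.1044]
tcp_rot: [-0.069, 1.574, 0.068]
wrist_force: [2.3, 0.2, -0.7]
width: 0.574
t 19.3 tcp [ 0.6158 -0.0112  0.1044] yaw 5.0 tilt 0.22 w 0.574 F [ 2.3  0.2 -0.7]
dp [  0.5  -25.32 -15.54] rot [ 0.138 -0.004  0.   ]
```

View pics/s9.png

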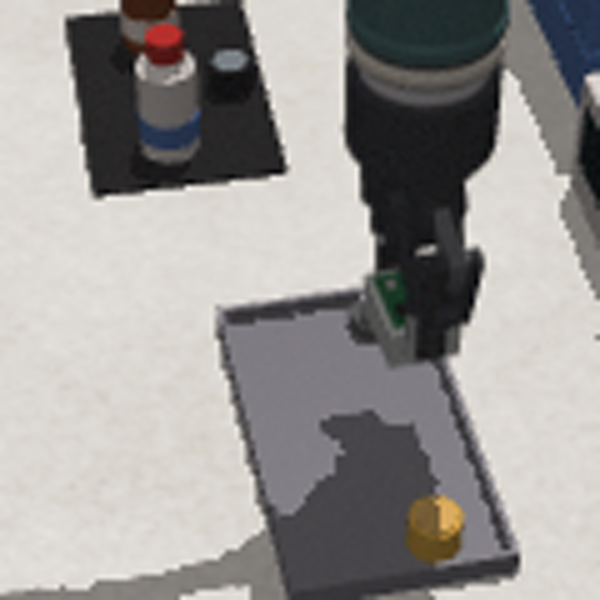

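```bash
python3 -m creep '[{"grip":4.0,"dp":[0,-1.5,-0.9],"rotation":[0.03,0,0]},{"grip":4.0,"dp":[0,-4,-2.5],"rotation":[0.06,0,0]},{"grip":4.0,"dp":[0,-6.7,-4.1],"rotation":[0.09,0,0]},{"grip":4.0,"dp":[0,-9.4,-5.8],"rotation":[0.12,0,0]},{"grip":4.0,"dp":[0,-12,-7.4],"rotation":[0.138,0,0]}]';python3 go.py .483 -.277 .1 -2.9
```

```text
time: 19.77
tool_pos: [0.5505, -0.1378, 0.1018]
tcp_rot: [0.041, 1.577, -0.04]
wrist_force: [0.2, -1.0, -1.9]
width: 0.572
t 19.77 tcp [ 0.5505 -0.1378  0.1018] yaw -2.95 tilt 0.38 w 0.572 F [ 0.2 -1.  -1.9]
dp [  0.22 -14.25  -6.03] rot [-0.001 -0.007 -0.   ]
```

```bash
python3 -m creep '[{"grip":4.0,"dp":[0,-3,-1.3],"rotation":[0,0,0]},{"grip":4.0,"dp":[0,-6,-2.6],"rotation":[0,0,0]},{"grip":4.0,"dp":[0,-9,-3.9],"rotation":[0,0,0]},{"grip":4.0,"dp":[0,-12,-5.1],"rotation":[0,0,0]},{"grip":4.0,"dp":[0,-14.2,-6],"rotation":[0,0,0]}]';python3 -m creep '[{"grip":4.0,"dp":[0,0,0],"rotation":[0,0,0]},{"grip":4.0,"dp":[0,0,0],"rotation":[0,0,0]},{"grip":4.0,"dp":[0,0,0],"rotation":[0,0,0]},{"grip":4.0,"dp":[0,0,0],"rotation":[0,0,0]}]';python3 go.py .483 -.277 .04 -2.9
python3 - <<'E'
from h import *
for n in ("side","top"):
    im=bot.read_camera(n)[0][:,:,::-1]; b=(230,350,210,350) if n=="side" else (190,290,330,450)
    cv2.imwrite(f"pics/{n}10.png",cv2.resize(im[b[0]:b[1],b[2]:b[3]],None,fx=5,fy=5,interpolation=cv2.INTER_CUBIC))
E
```

```text
time: 20.18
tool_pos: [0.4831, -0.2774, 0.1022]
tcp_rot: [0.041, 1.577, -0.04]
wrist_force: [0.5, -0.3, -0.9]
width: 0.574
time: 20.52
tool_pos: [0.4853, -0.2748, 0.1029]
tcp_rot: [0.04, 1.575, -0.039]
wrist_force: [-0.1, 0.6, -0.9]
width: 0.575
t 20.52 tcp [ 0.4853 -0.2748  0.1029] yaw -2.86 tilt 0.29 w 0.575 F [-0.1  0.6 -0.9]
dp [ 6.29 -0.24 -0.19] rot [ 0.001 -0.005 -0.001]
```

View pics/side10.png

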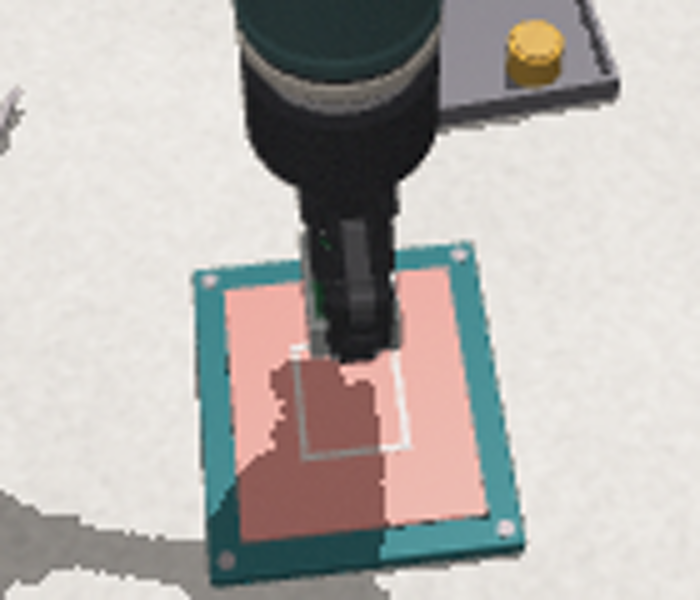

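View pics/top10.png

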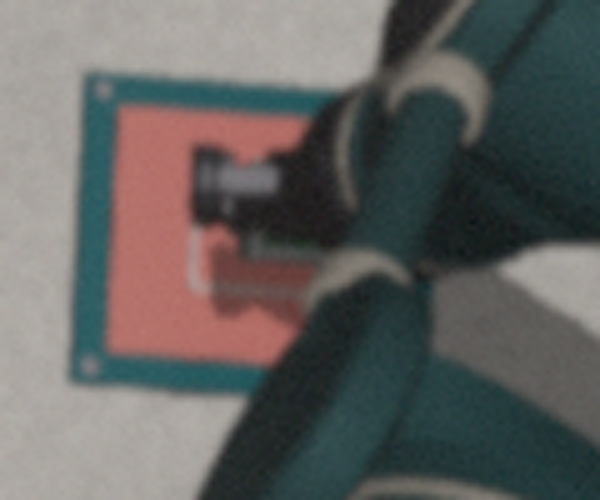

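```bash
python3 -m creep '[{"grip":4.0,"dp":[1,-0.2,-0.2],"rotation":[0,0,0]},{"grip":4.0,"dp":[2.5,-0.2,-0.2],"rotation":[0,0,0]},{"grip":4.0,"dp":[4,-0.2,-0.2],"rotation":[0,0,0]},{"grip":4.0,"dp":[5.5,-0.2,-0.2],"rotation":[0,0,0]},{"grip":4.0,"dp":[6.2,-0.2,-0.2],"rotation":[0,0,0]}]';python3 -m creep '[{"grip":4.0,"dp":[0.3,0,0],"rotation":[0,0,0]},{"grip":4.0,"dp":[0.4,0,0],"rotation":[0,0,0]},{"grip":4.0,"dp":[0.4,0,0],"rotation":[0,0,0]},{"grip":4.0,"dp":[0.4,0,0],"rotation":[0,0,0]},{"grip":4.0,"dp":[0.4,0,0],"rotation":[0,0,0]}]';python3 go.py .483 -.277 .031 -2.9
python3 - <<'E'
from h import *
for n in ("side","top"):
    im=bot.read_camera(n)[0][:,:,::-1]; b=(230,350,210,350) if n=="side" else (190,290,330,450)
    cv2.imwrite(f"pics/{n}11.png",cv2.resize(im[b[0]:b[1],b[2]:b[3]],None,fx=5,fy=5,interpolation=cv2.INTER_CUBIC))
E
```

```text
time: 21.03
tool_pos: [0.4817, -0.2764, 0.039]
tcp_rot: [0.04, 1.578, -0.038]
wrist_force: [-0.6, 0.9, -2.3]
width: 0.575
time: 21.45
tool_pos: [0.4839, -0.2783, 0.0386]
tcp_rot: [0.039, 1.573, -0.041]
wrist_force: [-0.5, -0.5, -1.2]
width: 0.577
t 21.45 tcp [ 0.4839 -0.2783  0.0386] yaw -2.91 tilt 0.15 w 0.577 F [-0.5 -0.5 -1.2]
dp [ 0.76  0.13 -0.09] rot [-0.    -0.002  0.001]
```

View pics/side11.png

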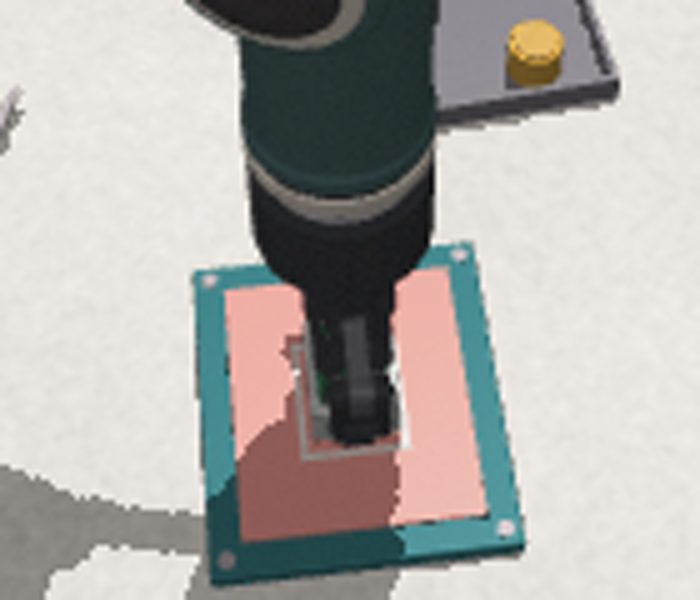

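View pics/top11.png

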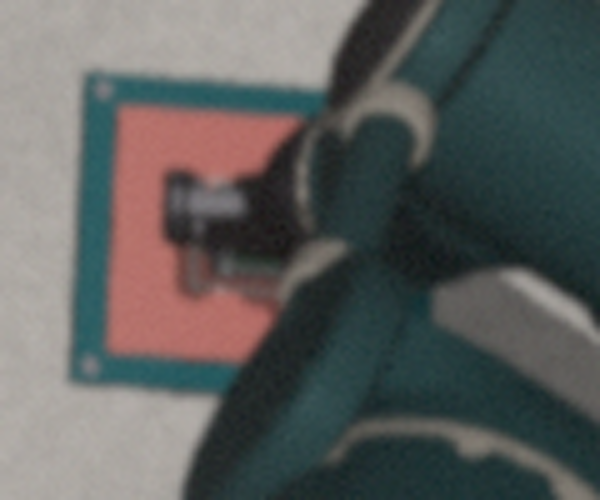

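The carrier hangs inside the outline, with a little of the white line visible on each side at (303,455) and (405,430). I'll lower the last 8 mm slowly.

```bash
python3 -m creep '[{"grip":4.0,"dp":[0.2,0.05,0],"rotation":[0,0,0]},{"grip":4.0,"dp":[0.4,0.1,-0.05],"rotation":[0,0,0]},{"grip":4.0,"dp":[0.6,0.1,-0.05],"rotation":[0,0,0]},{"grip":4.0,"dp":[0.7,0.1,-0.05],"rotation":[0,0,0]},{"grip":4.0,"dp":[0.7,0.1,-0.05],"rotation":[0,0,0]}]';python3 -m creep '[{"grip":4.0,"dp":[0,0,0],"rotation":[0,0,0]},{"grip":4.0,"dp":[0,0,0],"rotation":[0,0,0]},{"grip":4.0,"dp":[0,0,0],"rotation":[0,0,0]}]';python3 go.py .4833 -.2773 .03 -2.9
```

```text
time: 21.97
tool_pos: [0.4822, -0.2765, 0.0301]
tcp_rot: [0.04, 1.575, -0.04]
wrist_force: [1.2, -0.3, -1.1]
width: 0.574
time: 22.22
tool_pos: [0.4827, -0.2769, 0.0307]
tcp_rot: [0.04, 1.574, -0.04]
wrist_force: [0.1, 0.3, -1.1]
width: 0.574
t 22.22 tcp [ 0.4827 -0.2769  0.0307] yaw -2.91 tilt 0.22 w 0.574 F [ 0.1  0.3 -1.1]
dp [ 0.07 -0.04  0.07] rot [-0.    -0.004  0.   ]
```

```bash
python3 -m creep '[{"grip":4.0,"dp":[0.08,0,0.05],"rotation":[0,0,0]},{"grip":4.0,"dp":[0.15,0,0.05],"rotation":[0,0,0]},{"grip":4.0,"dp":[0.15,0,0.05],"rotation":[0,0,0]},{"grip":4.0,"dp":[0.15,0,0.05],"rotation":[0,0,0]}]';python3 go.py
```

```text
time: 22.55
tool_pos: [0.4833, -0.277, 0.0299]
tcp_rot: [0.04, 1.574, -0.04]
wrist_force: [-2.3, 1.7, 5.5]
width: 0.571
t 22.55 tcp [ 0.4833 -0.277   0.0299] yaw -2.91 tilt 0.22 w 0.571 F [-2.3  1.7  5.5]
```

Contact force has risen to 5.5 N, so the carrier is on the pad. I'll release and lift.

```bash
python3 -m creep '[{"grip":5.3,"dp":[0,0,0],"rotation":[0,0,0]},{"grip":6,"dp":[0,0,0],"rotation":[0,0,0]},{"grip":7,"dp":[0,0,0],"rotation":[0,0,0]},{"grip":7,"dp":[0,0,0],"rotation":[0,0,0]},{"grip":7,"dp":[0,0,0],"rotation":[0,0,0]}]';python3 -m creep '[{"grip":7,"dp":[-1,0,0],"rotation":[0,0,0]},{"grip":7,"dp":[-4,0,0],"rotation":[0,0,0]},{"grip":7,"dp":[-8,0,0],"rotation":[0,0,0]},{"grip":7,"dp":[-12,0,0],"rotation":[0,0,0]},{"grip":7,"dp":[-14,0,0],"rotation":[0,0,0]}]'; python3 -m creep '[{"grip":6.2,"dp":[0,4,0.4],"rotation":[-0.015,0,0]},{"grip":6.2,"dp":[0,8,0.8],"rotation":[-0.03,0,0]},{"grip":6.2,"dp":[0,12,1.2],"rotation":[-0.045,0,0]},{"grip":6.2,"dp":[0,16,1.6],"rotation":[-0.06,0,0]},{"grip":6.2,"dp":[0,20,2],"rotation":[-0.075,0,0]}]'; python3 go.py .5157 .2718 .17 1.4
python3 - <<'E'
from h import *
for n in ("side","top"):
    im=bot.read_camera(n)[0][:,:,::-1]; b=(230,350,210,350) if n=="side" else (190,290,330,450)
    cv2.imwrite(f"pics/{n}12f.png",im)
    cv2.imwrite(f"pics/{n}12.png",cv2.resize(im[b[0]:b[1],b[2]:b[3]],None,fx=5,fy=5,interpolation=cv2.INTER_CUBIC))
E
```

```text
time: 22.97
tool_pos: [0.4831, -0.2768, 0.029]
tcp_rot: [0.04, 1.574, -0.04]
wrist_force: [-0.8, 0.2, 0.1]
width: 0.818
time: 23.38
tool_pos: [0.4859, -0.2782, 0.1752]
tcp_rot: [0.037, 1.568, -0.043]
wrist_force: [0.8, -0.9, 1.0]
width: 0.819
time: 23.8
tool_pos: [0.5138, -0.0765, 0.1701]
tcp_rot: [-0.019, 1.573, 0.019]
wrist_force: [0.4, 0.4, -0.2]
width: 0.726
t 23.8 tcp [ 0.5138 -0.0765  0.1701] yaw 1.38 tilt 0.15 w 0.726 F [ 0.4  0.4 -0.2]
dp [-1.000e-02  3.482e+01  1.030e+00] rot [-0.    -0.003  0.   ]
```

View pics/side12.png

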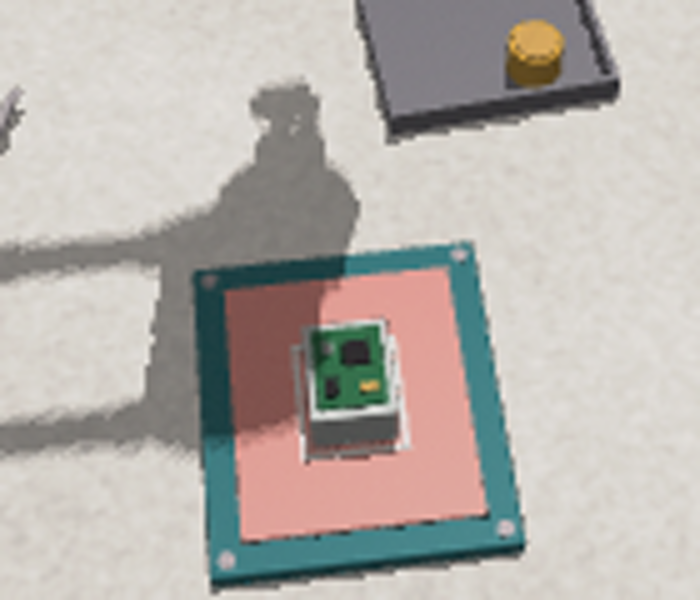

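View pics/top12.png

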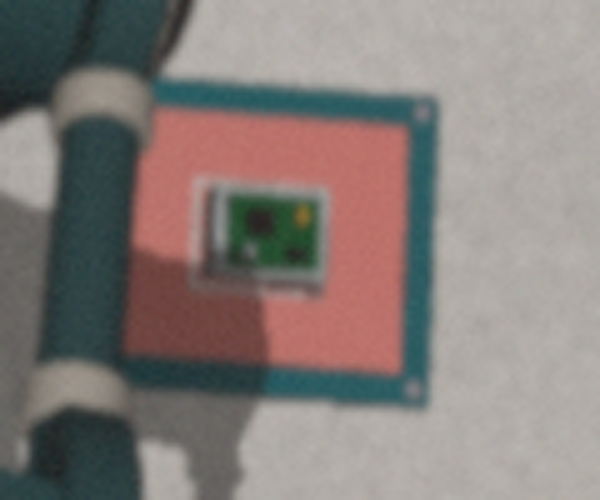

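The carrier lies squarely inside the outline, with the white line visible all round. I'll check it numerically and carry on to the white bottle.

```bash
python3 - <<'E'
from h import *
for n,b in(("side",(290,330,260,300)),("top",(220,252,365,400))):
    im=cv2.imread(f"pics/{n}12f.png"); H=cv2.cvtColor(im,cv2.COLOR_BGR2HSV); m=np.zeros(H.shape[:2],np.uint8)
    m[b[0]:b[1],b[2]:b[3]]=1; m*=((H[...,0]>45)&(H[...,0]<85)&(H[...,1]>80)).astype(np.uint8)
    ct=max(cv2.findContours(m,0,1)[0],key=cv2.contourArea)[:,0,:]; print(n,cv2.minAreaRect((Cam(n).onz(ct,.039)[:,:2]*1000).astype(np.float32)))
E
python3 -m creep '[{"grip":6.2,"dp":[0,4,0.1],"rotation":[0,0,0]},{"grip":6.2,"dp":[0,8,0.2],"rotation":[0,0,0]},{"grip":6.2,"dp":[0,12,0.4],"rotation":[0,0,0]},{"grip":6.2,"dp":[0,16,0.5],"rotation":[0,0,0]},{"grip":6.2,"dp":[0,20,0.6],"rotation":[0,0,0]}]'; python3 -m creep '[{"grip":6.2,"dp":[0,4,0.1],"rotation":[0,0,0]},{"grip":6.2,"dp":[0,8,0.2],"rotation":[0,0,0]},{"grip":6.2,"dp":[0,12,0.3],"rotation":[0,0,0]},{"grip":6.2,"dp":[0,14.8,0.4],"rotation":[0,0,0]},{"grip":6.2,"dp":[0,14.8,0.4],"rotation":[0,0,0]}]';python3 -m creep '[{"grip":6.2,"dp":[0,0,0],"rotation":[0,0,0]},{"grip":6.2,"dp":[0,0,0],"rotation":[0,0,0]},{"grip":6.2,"dp":[0,0,0],"rotation":[0,0,0]}]';python3 go.py .5157 .2718 .045 1.4
```

```text
side ((484.01776123046875, -276.69720458984375), (39.47434997558594, 30.82685661315918), 87.27017211914062)
top ((483.7862548828125, -276.8834228515625), (26.072114944458008, 35.170475006103516), 1.1616216897964478)
time: 24.32
tool_pos: [0.515, 0.123, 0.1698]
tcp_rot: [-0.018, 1.574, 0.018]
wrist_force: [1.8, -0.1, -0.4]
width: 0.728
time: 24.73
tool_pos: [0.5158, 0.2746, 0.1699]
tcp_rot: [-0.02, 1.573, 0.024]
wrist_force: [0.9, -0.8, -0.2]
width: 0.725
time: 24.98
tool_pos: [0.5155, 0.2686, 0.169]
tcp_rot: [-0.019, 1.575, 0.017]
wrist_force: [0.1, 0.0, -0.4]
width: 0.726
t 24.98 tcp [0.5155 0.2686 0.169 ] yaw 1.31 tilt 0.25 w 0.726 F [ 0.1  0.  -0.4]
dp [12.4   0.33  0.08] rot [-0.002 -0.004  0.001]
```

```bash
python3 -m creep '[{"grip":6.2,"dp":[1.5,0.2,0],"rotation":[0,0,0]},{"grip":6.2,"dp":[3.5,0.2,0],"rotation":[0,0,0]},{"grip":6.2,"dp":[5.5,0.2,0],"rotation":[0,0,0]},{"grip":6.2,"dp":[7,0.2,0],"rotation":[0,0,0]},{"grip":6.2,"dp":[8,0.2,0],"rotation":[0,0,0]}]';python3 -m creep '[{"grip":6.2,"dp":[1.5,0,0],"rotation":[0,0,0]},{"grip":6.2,"dp":[3,0,0],"rotation":[0,0,0]},{"grip":6.2,"dp":[4,0,0],"rotation":[0,0,0]},{"grip":6.2,"dp":[4.3,0,0],"rotation":[0,0,0]},{"grip":6.2,"dp":[4.3,0,0],"rotation":[0,0,0]}]';python3 -m creep '[{"grip":6.2,"dp":[0,0,0],"rotation":[0,0,0]},{"grip":6.2,"dp":[0,0,0],"rotation":[0,0,0]},{"grip":6.2,"dp":[0,0,0],"rotation":[0,0,0]}]';python3 go.py .5157 .2718 .045 1.4
```

```text
time: 25.4
tool_pos: [0.5142, 0.2698, 0.0871]
tcp_rot: [-0.018, 1.577, 0.016]
wrist_force: [-0.4, -1.2, 0.4]
width: 0.722
time: 25.82
tool_pos: [0.5143, 0.2711, 0.0451]
tcp_rot: [-0.019, 1.576, 0.018]
wrist_force: [0.9, -0.1, 0.1]
width: 0.724
time: 26.07
tool_pos: [0.5157, 0.2724, 0.0471]
tcp_rot: [-0.018, 1.573, 0.02]
wrist_force: [0.1, 0.0, 0.4]
width: 0.727
t 26.07 tcp [0.5157 0.2724 0.0471] yaw 1.39 tilt 0.13 w 0.727 F [0.1 0.  0.4]
dp [ 0.21 -0.06  0.  ] rot [-0.    -0.002 -0.001]
```

```bash
python3 -m creep '[{"grip":6.2,"dp":[0.2,-0.06,0],"rotation":[0,0,0]},{"grip":6.2,"dp":[0.2,-0.06,0],"rotation":[0,0,0]},{"grip":6.2,"dp":[0.2,-0.06,0],"rotation":[0,0,0]}]';python3 -m creep '[{"grip":3.0,"dp":[0,0,0],"rotation":[0,0,0]},{"grip":3.0,"dp":[0,0,0],"rotation":[0,0,0]},{"grip":3.0,"dp":[0,0,0],"rotation":[0,0,0]},{"grip":3.0,"dp":[0,0,0],"rotation":[0,0,0]},{"grip":3.0,"dp":[0,0,0],"rotation":[0,0,0]}]' 40;  python3 -m creep '[{"grip":3.0,"dp":[0,0,0],"rotation":[0,0,0]},{"grip":3.0,"dp":[0,0,0],"rotation":[0,0,0]},{"grip":3.0,"dp":[0,0,0],"rotation":[0,0,0]}]'; python3 go.py; python3 -m creep '[{"grip":3.0,"dp":[-1,0,0],"rotation":[0,0,0]},{"grip":3.0,"dp":[-3.5,0,0],"rotation":[0,0,0]},{"grip":3.0,"dp":[-6.5,0,0],"rotation":[0,0,0]},{"grip":3.0,"dp":[-9.5,0,0],"rotation":[0,0,0]},{"grip":3.0,"dp":[-12,0,0],"rotation":[0,0,0]}]'; python3 go.py .5644 -.0513 .165 1.4
```

```text
time: 26.32
tool_pos: [0.5148, 0.2715, 0.0441]
tcp_rot: [-0.019, 1.575, 0.019]
wrist_force: [0.5, 0.5, -0.3]
width: 0.722
time: 26.73
tool_pos: [0.515, 0.2716, 0.0442]
tcp_rot: [-0.019, 1.574, 0.019]
wrist_force: [0.7, 1.2, 1.1]
width: 0.454
time: 26.98
tool_pos: [0.515, 0.2716, 0.0441]
tcp_rot: [-0.019, 1.574, 0.019]
wrist_force: [0.1, 0.7, 2.1]
width: 0.456
t 26.98 tcp [0.515  0.2716 0.0441] yaw 1.38 tilt 0.21 w 0.456 F [0.1 0.7 2.1]
time: 27.4
tool_pos: [0.5151, 0.2712, 0.1658]
tcp_rot: [-0.019, 1.575, 0.019]
wrist_force: [0.8, 0.9, -1.6]
width: 0.458
t 27.4 tcp [0.5151 0.2712 0.1658] yaw 1.39 tilt 0.23 w 0.458 F [ 0.8  0.9 -1.6]
dp [  0.07 -32.36   4.15] rot [-0.    -0.004  0.   ]
```

```bash
python3 -m creep '[{"grip":3.0,"dp":[0,-1.5,0.2],"rotation":[0,0,0]},{"grip":3.0,"dp":[0,-4.5,0.6],"rotation":[0,0,0]},{"grip":3.0,"dp":[0,-7.7,1],"rotation":[0,0,0]},{"grip":3.0,"dp":[0,-10.9,1.4],"rotation":[0,0,0]},{"grip":3.0,"dp":[0,-14,1.8],"rotation":[0,0,0]}]'; python3 -m creep '[{"grip":3.0,"dp":[0,-3.2,0.4],"rotation":[0,0,0]},{"grip":3.0,"dp":[0,-6.4,0.8],"rotation":[0,0,0]},{"grip":3.0,"dp":[0,-9.6,1.2],"rotation":[0,0,0]},{"grip":3.0,"dp":[0,-12.8,1.6],"rotation":[0,0,0]},{"grip":3.0,"dp":[0,-15.8,2],"rotation":[0,0,0]}]';python3 -m creep '[{"grip":3.0,"dp":[0,-1.5,0.2],"rotation":[0,0,0]},{"grip":3.0,"dp":[0,-2.5,0.3],"rotation":[0,0,0]},{"grip":3.0,"dp":[0,-2.5,0.3],"rotation":[0,0,0]},{"grip":3.0,"dp":[0,-2.5,0.3],"rotation":[0,0,0]},{"grip":3.0,"dp":[0,-2.5,0.3],"rotation":[0,0,0]}]';python3 -m creep '[{"grip":3.0,"dp":[0,0,0],"rotation":[0,0,0]},{"grip":3.0,"dp":[0,0,0],"rotation":[0,0,0]}]';python3 go.py .5637 -.0513 .0465 1.4
```

```text
time: 27.82
tool_pos: [0.536, 0.1304, 0.1639]
tcp_rot: [-0.02, 1.576, 0.019]
wrist_force: [0.1, -0.9, -1.1]
width: 0.464
time: 28.23
tool_pos: [0.5597, -0.0274, 0.1637]
tcp_rot: [-0.019, 1.576, 0.019]
wrist_force: [0.5, 0.4, -1.7]
width: 0.455
time: 28.65
tool_pos: [0.5637, -0.0495, 0.1636]
tcp_rot: [-0.019, 1.575, 0.02]
wrist_force: [-0.0, -0.1, -1.3]
width: 0.457
time: 28.82
tool_pos: [0.5639, -0.0493, 0.1637]
tcp_rot: [-0.02, 1.575, 0.02]
wrist_force: [-1.2, -0.2, -1.5]
width: 0.454
t 28.82 tcp [ 0.5639 -0.0493  0.1637] yaw 1.48 tilt 0.24 w 0.454 F [-1.2 -0.2 -1.5]
dp [11.72 -0.21  0.02] rot [ 0.001 -0.004 -0.   ]
```

```bash
python3 -m creep '[{"grip":3.0,"dp":[1,-0.15,0],"rotation":[0,0,0]},{"grip":3.0,"dp":[3.5,-0.15,0],"rotation":[0,0,0]},{"grip":3.0,"dp":[6,-0.15,0],"rotation":[0,0,0]},{"grip":3.0,"dp":[8,-0.15,0],"rotation":[0,0,0]},{"grip":3.0,"dp":[9.5,-0.15,0],"rotation":[0,0,0]}]'; python3 -m creep '[{"grip":3.0,"dp":[0.7,0,0],"rotation":[0,0,0]},{"grip":3.0,"dp":[1.3,0,0],"rotation":[0,0,0]},{"grip":3.0,"dp":[1.8,0,0],"rotation":[0,0,0]},{"grip":3.0,"dp":[2.0,0,0],"rotation":[0,0,0]},{"grip":3.0,"dp":[2.0,0,0],"rotation":[0,0,0]}]';python3 -m creep '[{"grip":3.0,"dp":[0,0,0],"rotation":[0,0,0]},{"grip":3.0,"dp":[0,0,0],"rotation":[0,0,0]},{"grip":3.0,"dp":[0,0,0],"rotation":[0,0,0]}]';python3 go.py .5637 -.0513 .046 1.4
```

```text
time: 29.23
tool_pos: [0.5621, -0.0513, 0.0659]
tcp_rot: [-0.019, 1.578, 0.02]
wrist_force: [0.5, -0.8, -2.2]
width: 0.459
time: 29.65
tool_pos: [0.564, -0.0519, 0.049]
tcp_rot: [-0.019, 1.574, 0.019]
wrist_force: [-0.2, -0.4, -2.5]
width: 0.458
time: 29.9
tool_pos: [0.5644, -0.0521, 0.0496]
tcp_rot: [-0.019, 1.573, 0.019]
wrist_force: [-0.3, 0.9, -1.7]
width: 0.455
t 29.9 tcp [ 0.5644 -0.0521  0.0496] yaw 1.39 tilt 0.14 w 0.455 F [-0.3  0.9 -1.7]
dp [ 0.36  0.08 -0.06] rot [-0.    -0.002  0.   ]
```

```bash
python3 -m creep '[{"grip":3.0,"dp":[0.1,0.05,0],"rotation":[0,0,0]},{"grip":3.0,"dp":[0.2,0.05,0],"rotation":[0,0,0]},{"grip":3.0,"dp":[0.35,0.05,0],"rotation":[0,0,0]},{"grip":3.0,"dp":[0.35,0.05,0],"rotation":[0,0,0]},{"grip":3.0,"dp":[0.35,0.05,0],"rotation":[0,0,0]}]'; python3 go.py .5637 -.0513 .046 1.4
```

```text
time: 30.32
tool_pos: [0.5639, -0.0515, 0.0461]
tcp_rot: [-0.019, 1.574, 0.019]
wrist_force: [-2.5, 1.3, 4.7]
width: 0.456
t 30.32 tcp [ 0.5639 -0.0515  0.0461] yaw 1.39 tilt 0.21 w 0.456 F [-2.5  1.3  4.7]
dp [ 0.01  0.02 -0.02] rot [-0.    -0.004  0.   ]
```

Contact again, so I'll release, lift, and go back for the amber bottle.

```bash
python3 -m creep '[{"grip":4.4,"dp":[0,0,0],"rotation":[0,0,0]},{"grip":5,"dp":[0,0,0],"rotation":[0,0,0]},{"grip":6.2,"dp":[0,0,0],"rotation":[0,0,0]},{"grip":6.2,"dp":[0,0,0],"rotation":[0,0,0]},{"grip":6.2,"dp":[0,0,0],"rotation":[0,0,0]}]';python3 -m creep '[{"grip":6.2,"dp":[-1,0,0],"rotation":[0,0,0]},{"grip":6.2,"dp":[-4,0,0],"rotation":[0,0,0]},{"grip":6.2,"dp":[-7,0,0],"rotation":[0,0,0]},{"grip":6.2,"dp":[-10,0,0],"rotation":[0,0,0]},{"grip":6.2,"dp":[-12,0,0],"rotation":[0,0,0]}]'; python3 go.py .5157 .3919 .168 1.4
```

```text
time: 30.73
tool_pos: [0.5636, -0.0515, 0.0451]
tcp_rot: [-0.019, 1.575, 0.019]
wrist_force: [0.1, 0.0, 0.7]
width: 0.722
time: 31.15
tool_pos: [0.5655, -0.0517, 0.1693]
tcp_rot: [-0.02, 1.571, 0.018]
wrist_force: [1.3, 0.4, 0.7]
width: 0.727
t 31.15 tcp [ 0.5655 -0.0517  0.1693] yaw 1.39 tilt 0.04 w 0.727 F [1.3 0.4 0.7]
dp [ 0.1  44.46 -3.91] rot [-0.     0.     0.001]
```

```bash
python3 -m creep '[{"grip":6.2,"dp":[0,4,-0.4],"rotation":[0,0,0]},{"grip":6.2,"dp":[0,8,-0.7],"rotation":[0,0,0]},{"grip":6.2,"dp":[0,12,-1.1],"rotation":[0,0,0]},{"grip":6.2,"dp":[0,16,-1.5],"rotation":[0,0,0]},{"grip":6.2,"dp":[0,20,-1.8],"rotation":[0,0,0]}]';python3 -m creep '[{"grip":6.2,"dp":[0,4,-0.4],"rotation":[0,0,0]},{"grip":6.2,"dp":[0,8,-0.7],"rotation":[0,0,0]},{"grip":6.2,"dp":[0,12,-1.1],"rotation":[0,0,0]},{"grip":6.2,"dp":[0,16,-1.4],"rotation":[0,0,0]},{"grip":6.2,"dp":[0,20,-1.8],"rotation":[0,0,0]}]';python3 -m creep '[{"grip":6.2,"dp":[0,3,-0.2],"rotation":[0,0,0]},{"grip":6.2,"dp":[0,4.4,-0.4],"rotation":[0,0,0]},{"grip":6.2,"dp":[0,4.4,-0.4],"rotation":[0,0,0]},{"grip":6.2,"dp":[0,4.4,-0.4],"rotation":[0,0,0]},{"grip":6.2,"dp":[0,4.4,-0.4],"rotation":[0,0,0]}]';python3 go.py .5157 .3919 .045 1.4
python3 - <<'E'
from h import *
im=bot.read_camera("side")[0][:,:,::-1]
cv2.imwrite(f"pics/s13.png",cv2.resize(im[80:270,190:350],None,fx=3.1,fy=3.1,interpolation=cv2.INTER_CUBIC))
E
```

```text
time: 31.57
tool_pos: [0.5409, 0.1496, 0.1665]
tcp_rot: [-0.018, 1.574, 0.019]
wrist_force: [0.1, -0.2, 0.4]
width: 0.73
time: 31.98
tool_pos: [0.5181, 0.3496, 0.1664]
tcp_rot: [-0.019, 1.574, 0.019]
wrist_force: [1.9, -0.1, -0.6]
width: 0.728
time: 32.4
tool_pos: [0.5135, 0.3901, 0.1655]
tcp_rot: [-0.02, 1.575, 0.018]
wrist_force: [0.3, -1.6, 0.0]
width: 0.729
t 32.4 tcp [0.5135 0.3901 0.1655] yaw 1.36 tilt 0.25 w 0.729 F [ 0.3 -1.6  0. ]
dp [12.04  0.19  0.28] rot [-0.001 -0.004  0.001]
```

View pics/s13.png

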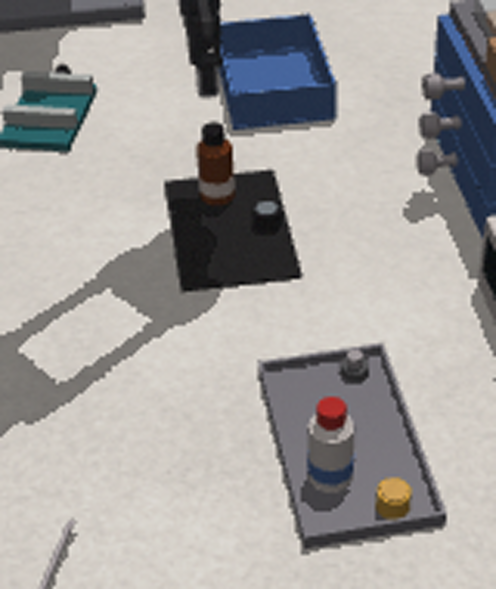

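The white bottle is back in the caddy at (330,445) and upright, and the amber bottle stands on the mat at (215,165). I'll pick up the amber bottle.

```bash
python3 -m creep '[{"grip":6.2,"dp":[1.5,0.1,0.2],"rotation":[0,0,0]},{"grip":6.2,"dp":[3.5,0.1,0.2],"rotation":[0,0,0]},{"grip":6.2,"dp":[5.5,0.1,0.2],"rotation":[0,0,0]},{"grip":6.2,"dp":[7,0.1,0.2],"rotation":[0,0,0]},{"grip":6.2,"dp":[8,0.1,0.2],"rotation":[0,0,0]}]';python3 -m creep '[{"grip":6.2,"dp":[1.5,0,0],"rotation":[0,0,0]},{"grip":6.2,"dp":[3,0,0],"rotation":[0,0,0]},{"grip":6.2,"dp":[3.7,0,0],"rotation":[0,0,0]},{"grip":6.2,"dp":[3.9,0,0],"rotation":[0,0,0]},{"grip":6.2,"dp":[3.9,0,0],"rotation":[0,0,0]}]';python3 -m creep '[{"grip":6.2,"dp":[0,0,0],"rotation":[0,0,0]},{"grip":6.2,"dp":[0,0,0],"rotation":[0,0,0]},{"grip":6.2,"dp":[0,0,0],"rotation":[0,0,0]}]';python3 go.py .5157 .3919 .045 1.4
```

```text
time: 32.87
tool_pos: [0.5141, 0.3901, 0.0821]
tcp_rot: [-0.02, 1.578, 0.016]
wrist_force: [-1.1, -0.6, 0.2]
width: 0.721
time: 33.28
tool_pos: [0.5147, 0.3917, 0.0456]
tcp_rot: [-0.019, 1.576, 0.018]
wrist_force: [0.5, 0.2, 0.6]
width: 0.727
time: 33.53
tool_pos: [0.5157, 0.393, 0.0477]
tcp_rot: [-0.018, 1.573, 0.02]
wrist_force: [0.3, 0.1, 0.9]
width: 0.726
t 33.53 tcp [0.5157 0.393  0.0477] yaw 1.39 tilt 0.14 w 0.726 F [0.3 0.1 0.9]
dp [ 0.27 -0.11  0.  ] rot [-0.    -0.002 -0.001]
```

```bash
python3 -m creep '[{"grip":6.2,"dp":[0.22,-0.1,0.05],"rotation":[0,0,0]},{"grip":6.2,"dp":[0.22,-0.1,0.05],"rotation":[0,0,0]},{"grip":6.2,"dp":[0.22,-0.1,0.05],"rotation":[0,0,0]}]';python3 -m creep '[{"grip":3.0,"dp":[0,0,0],"rotation":[0,0,0]},{"grip":3.0,"dp":[0,0,0],"rotation":[0,0,0]},{"grip":3.0,"dp":[0,0,0],"rotation":[0,0,0]},{"grip":3.0,"dp":[0,0,0],"rotation":[0,0,0]},{"grip":3.0,"dp":[0,0,0],"rotation":[0,0,0]}]' 40;  python3 -m creep '[{"grip":3.0,"dp":[0,0,0],"rotation":[0,0,0]},{"grip":3.0,"dp":[0,0,0],"rotation":[0,0,0]},{"grip":3.0,"dp":[0,0,0],"rotation":[0,0,0]}]'; python3 go.py; python3 -m creep '[{"grip":3.0,"dp":[-1,0,0],"rotation":[0,0,0]},{"grip":3.0,"dp":[-3.5,0,0],"rotation":[0,0,0]},{"grip":3.0,"dp":[-6.5,0,0],"rotation":[0,0,0]},{"grip":3.0,"dp":[-9.5,0,0],"rotation":[0,0,0]},{"grip":3.0,"dp":[-12,0,0],"rotation":[0,0,0]}]'; python3 go.py .5607 .0278 .165 1.4
```

```text
time: 33.78
tool_pos: [0.5154, 0.3915, 0.0443]
tcp_rot: [-0.019, 1.575, 0.019]
wrist_force: [0.1, -0.7, 0.8]
width: 0.725
time: 34.2
tool_pos: [0.5156, 0.3917, 0.0445]
tcp_rot: [-0.019, 1.574, 0.019]
wrist_force: [-0.5, 0.5, 1.1]
width: 0.457
time: 34.45
tool_pos: [0.5156, 0.3917, 0.0445]
tcp_rot: [-0.019, 1.574, 0.019]
wrist_force: [0.7, -0.0, 1.8]
width: 0.465
t 34.45 tcp [0.5156 0.3917 0.0445] yaw 1.39 tilt 0.21 w 0.465 F [ 0.7 -0.   1.8]
time: 34.87
tool_pos: [0.5157, 0.3912, 0.166]
tcp_rot: [-0.019, 1.575, 0.019]
wrist_force: [0.6, 0.7, -2.4]
width: 0.459
t 34.87 tcp [0.5157 0.3912 0.166 ] yaw 1.38 tilt 0.24 w 0.459 F [ 0.6  0.7 -2.4]
dp [  0.09 -36.44   3.62] rot [-0.    -0.004  0.   ]
```

```bash
python3 -m creep '[{"grip":3.0,"dp":[0,-1.5,0.2],"rotation":[0,0,0]},{"grip":3.0,"dp":[0,-4.5,0.5],"rotation":[0,0,0]},{"grip":3.0,"dp":[0,-7.7,0.8],"rotation":[0,0,0]},{"grip":3.0,"dp":[0,-10.9,1.1],"rotation":[0,0,0]},{"grip":3.0,"dp":[0,-14,1.4],"rotation":[0,0,0]}]'; python3 -m creep '[{"grip":3.0,"dp":[0,-3.2,0.3],"rotation":[0,0,0]},{"grip":3.0,"dp":[0,-6.4,0.6],"rotation":[0,0,0]},{"grip":3.0,"dp":[0,-9.6,0.9],"rotation":[0,0,0]},{"grip":3.0,"dp":[0,-12.8,1.2],"rotation":[0,0,0]},{"grip":3.0,"dp":[0,-15.8,1.6],"rotation":[0,0,0]}]';python3 -m creep '[{"grip":3.0,"dp":[0,-2.5,0.2],"rotation":[0,0,0]},{"grip":3.0,"dp":[0,-4.8,0.4],"rotation":[0,0,0]},{"grip":3.0,"dp":[0,-6.2,0.6],"rotation":[0,0,0]},{"grip":3.0,"dp":[0,-6.6,0.6],"rotation":[0,0,0]},{"grip":3.0,"dp":[0,-6.6,0.6],"rotation":[0,0,0]}]';python3 -m creep '[{"grip":3.0,"dp":[0,0,0],"rotation":[0,0,0]},{"grip":3.0,"dp":[0,0,0],"rotation":[0,0,0]},{"grip":3.0,"dp":[0,0,0],"rotation":[0,0,0]}]';python3 go.py .5607 .0278 .0465 1.4
```

```text
time: 35.28
tool_pos: [0.5319, 0.2493, 0.1626]
tcp_rot: [-0.021, 1.577, 0.018]
wrist_force: [1.3, -0.2, -2.6]
width: 0.456
time: 35.7
tool_pos: [0.5513, 0.0916, 0.1626]
tcp_rot: [-0.02, 1.578, 0.018]
wrist_force: [1.7, -0.3, -1.9]
width: 0.456
time: 36.12
tool_pos: [0.56, 0.0275, 0.1633]
tcp_rot: [-0.017, 1.576, 0.018]
wrist_force: [0.0, 0.7, -2.0]
width: 0.459
time: 36.37
tool_pos: [0.5605, 0.0297, 0.164]
tcp_rot: [-0.02, 1.575, 0.02]
wrist_force: [1.0, 1.2, -1.3]
width: 0.457
t 36.37 tcp [0.5605 0.0297 0.164 ] yaw 1.47 tilt 0.24 w 0.457 F [ 1.   1.2 -1.3]
dp [11.75 -0.19  0.06] rot [ 0.001 -0.004 -0.   ]
```

```bash
python3 -m creep '[{"grip":3.0,"dp":[1,-0.12,0],"rotation":[0,0,0]},{"grip":3.0,"dp":[3.5,-0.12,0],"rotation":[0,0,0]},{"grip":3.0,"dp":[6,-0.12,0],"rotation":[0,0,0]},{"grip":3.0,"dp":[8,-0.12,0],"rotation":[0,0,0]},{"grip":3.0,"dp":[9.5,-0.12,0],"rotation":[0,0,0]}]'; python3 -m creep '[{"grip":3.0,"dp":[0.7,0,0],"rotation":[0,0,0]},{"grip":3.0,"dp":[1.3,0,0],"rotation":[0,0,0]},{"grip":3.0,"dp":[1.8,0,0],"rotation":[0,0,0]},{"grip":3.0,"dp":[2.0,0,0],"rotation":[0,0,0]},{"grip":3.0,"dp":[2.0,0,0],"rotation":[0,0,0]}]';python3 -m creep '[{"grip":3.0,"dp":[0,0,0],"rotation":[0,0,0]},{"grip":3.0,"dp":[0,0,0],"rotation":[0,0,0]},{"grip":3.0,"dp":[0,0,0],"rotation":[0,0,0]}]';python3 go.py .5607 .0278 .0465 1.4
```

```text
time: 36.78
tool_pos: [0.5586, 0.028, 0.0662]
tcp_rot: [-0.02, 1.578, 0.02]
wrist_force: [-0.1, 0.7, -1.6]
width: 0.456
time: 37.2
tool_pos: [0.5606, 0.0274, 0.0493]
tcp_rot: [-0.019, 1.574, 0.019]
wrist_force: [-0.2, -0.6, -2.0]
width: 0.461
time: 37.45
tool_pos: [0.5609, 0.0272, 0.0499]
tcp_rot: [-0.019, 1.573, 0.019]
wrist_force: [0.1, -0.4, -2.1]
width: 0.461
t 37.45 tcp [0.5609 0.0272 0.0499] yaw 1.38 tilt 0.14 w 0.461 F [ 0.1 -0.4 -2.1]
dp [ 0.34  0.06 -0.02] rot [-0.    -0.002  0.   ]
```

```bash
python3 -m creep '[{"grip":3.0,"dp":[0.1,0.05,0],"rotation":[0,0,0]},{"grip":3.0,"dp":[0.2,0.05,0],"rotation":[0,0,0]},{"grip":3.0,"dp":[0.35,0.05,0],"rotation":[0,0,0]},{"grip":3.0,"dp":[0.35,0.05,0],"rotation":[0,0,0]},{"grip":3.0,"dp":[0.35,0.05,0],"rotation":[0,0,0]}]'; python3 go.py .5607 .0278 .0465 1.4
```

```text
time: 37.87
tool_pos: [0.5606, 0.0278, 0.0464]
tcp_rot: [-0.019, 1.574, 0.019]
wrist_force: [-2.8, 0.2, 5.2]
width: 0.459
t 37.87 tcp [0.5606 0.0278 0.0464] yaw 1.38 tilt 0.2 w 0.459 F [-2.8  0.2  5.2]
dp [-0.01 -0.    0.01] rot [-0.    -0.003 -0.   ]
```

Contact at the recorded grasp pose. I'll release, lift, move clear and check.

```bash
python3 -m creep '[{"grip":4.4,"dp":[0,0,0],"rotation":[0,0,0]},{"grip":5,"dp":[0,0,0],"rotation":[0,0,0]},{"grip":6.2,"dp":[0,0,0],"rotation":[0,0,0]},{"grip":6.2,"dp":[0,0,0],"rotation":[0,0,0]},{"grip":6.2,"dp":[0,0,0],"rotation":[0,0,0]}]';python3 -m creep '[{"grip":6.2,"dp":[-1,0,0],"rotation":[0,0,0]},{"grip":6.2,"dp":[-4,0,0],"rotation":[0,0,0]},{"grip":6.2,"dp":[-7,0,0],"rotation":[0,0,0]},{"grip":6.2,"dp":[-10,0,0],"rotation":[0,0,0]},{"grip":6.2,"dp":[-13,0,0],"rotation":[0,0,0]}]';python3 -m creep '[{"grip":6.2,"dp":[0,4,-0.4],"rotation":[0,0,0]},{"grip":6.2,"dp":[0,8,-0.8],"rotation":[0,0,0]},{"grip":6.2,"dp":[0,12,-1.2],"rotation":[0,0,0]},{"grip":6.2,"dp":[0,16,-1.6],"rotation":[0,0,0]},{"grip":6.2,"dp":[0,20,-2],"rotation":[0,0,0]}]';python3 -m creep '[{"grip":6.2,"dp":[0,4,-0.4],"rotation":[0,0,0]},{"grip":6.2,"dp":[0,8,-0.8],"rotation":[0,0,0]},{"grip":6.2,"dp":[0,12,-1.2],"rotation":[0,0,0]},{"grip":6.2,"dp":[0,14,-1.6],"rotation":[0,0,0]},{"grip":6.2,"dp":[0,14,-2],"rotation":[0,0,0]}]';python3 -m creep '[{"grip":6.2,"dp":[0,0,0],"rotation":[0,0,0]},{"grip":6.2,"dp":[0,0,0],"rotation":[0,0,0]},{"grip":6.2,"dp":[0,0,0],"rotation":[0,0,0]}]'
python3 - <<'E'
from h import *
for n in ("top","side"):
    im=bot.read_camera(n)[0][:,:,::-1]; cv2.imwrite(f"pics/{n}14.png",im)
    a=cv2.imread(f"pics/{n}0.png"); b=(150,225,205,320) if n=="top" else (180,265,265,340)
    f=lambda q: cv2.resize(q[b[0]:b[1],b[2]:b[3]],None,fx=3.4,fy=3.4,interpolation=cv2.INTER_CUBIC)
    cv2.imwrite(f"pics/{n}14c.png",np.hstack([f(a),f(im)]))
    c=Cam(n)
    for nm,q in(("before",a),("after",im)):
        H=cv2.cvtColor(q,cv2.COLOR_BGR2HSV).astype(int); h,s,v=[H[...,i] for i in range(3)]
        box=np.zeros(v.shape,bool); box[b[0]:b[1],b[2]:b[3]]=1
        for k,m,z in(("red",((h<8)|(h>172))&(s>170)&(v>90),.096),("tin",(h>14)&(h<30)&(s>110)&(v>110),.029)):
            K,L,st,ce=cv2.connectedComponentsWithStats((m&box).astype(np.uint8)); i=1+np.argmax(st[1:,4]); print(n,nm,k,c.onz(ce[i],z)[0].round(4))
        # amber by template shift
    t=(slice(183,208),slice(234,258)) if n=="top" else (slice(184,222),slice(280,300))
    g=lambda q:cv2.cvtColor(q,cv2.COLOR_BGR2LAB).astype(np.float32)
    T=g(a)[t]; W=g(im)[t[0].start-8:t[0].stop+8,t[1].start-8:t[1].stop+8]
    r=cv2.matchTemplate(W,T,cv2.TM_CCOEFF_NORMED); _,mx,_,loc=cv2.minMaxLoc(r); print("amber shift px",loc[0]-8,loc[1]-8,mx)
E
```

```text
time: 38.28
tool_pos: [0.5602, 0.0278, 0.0454]
tcp_rot: [-0.019, 1.575, 0.019]
wrist_force: [0.9, 0.2, -0.8]
width: 0.725
time: 38.7
tool_pos: [0.5605, 0.0278, 0.1775]
tcp_rot: [-0.019, 1.575, 0.019]
wrist_force: [-0.1, -0.1, -0.5]
width: 0.721
time: 39.12
tool_pos: [0.5356, 0.2289, 0.1769]
tcp_rot: [-0.018, 1.573, 0.019]
wrist_force: [0.9, -0.2, 0.1]
width: 0.725
time: 39.53
tool_pos: [0.5119, 0.3714, 0.1767]
tcp_rot: [-0.02, 1.573, 0.024]
wrist_force: [0.3, 0.5, -0.2]
width: 0.721
time: 39.78
tool_pos: [0.5128, 0.3655, 0.1759]
tcp_rot: [-0.019, 1.575, 0.018]
wrist_force: [0.5, -0.0, 0.1]
width: 0.724
top before red [ 0.5645 -0.0512  0.096 ]
top before tin [ 0.6137 -0.0956  0.029 ]
top after red [ 0.5651 -0.0517  0.096 ]
top after tin [ 0.6133 -0.0957  0.029 ]
amber shift px 1 0 0.961529016494751
side before red [ 0.5651 -0.0505  0.096 ]
side before tin [ 0.6137 -0.0963  0.029 ]
side after red [ 0.5661 -0.0513  0.096 ]
side after tin [ 0.6138 -0.0965  0.029 ]
amber shift px 0 0 0.9799432158470154
```

View pics/side14.png

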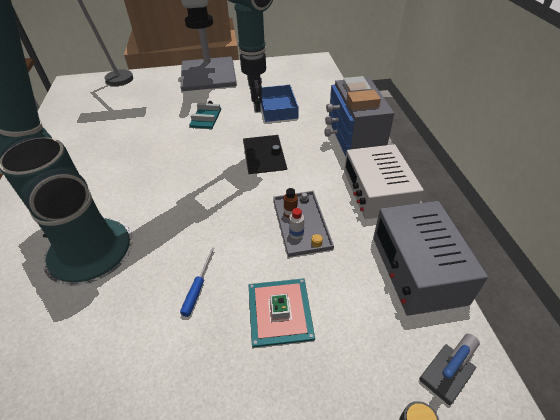

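View pics/top14c.png

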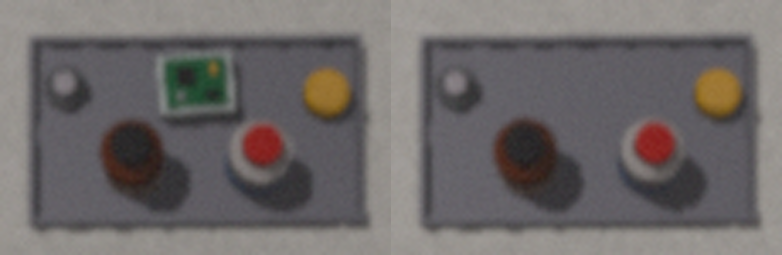

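The before and after pictures match: both bottles are upright at their old spots, within about 2 mm. The carrier is centred in the outline at (280,307), the nozzle, tin and loupe haven't moved, and the arm is clear. I'll hand the job in.

```bash
python3 -c "
from workcell import bot
print(bot.finish_job())"
```

```text
the job is handed in; nothing more can be done
None
```

I moved both bottles onto the mat, set the carrier in the white outline, and put both bottles back in the caddy. I handed the job in at about 40 s of the 128 s allowed; no verdict was reported.

- **Carrier:** its board centre measured (0.484, -0.277) in both cameras, within about 1 mm of the outline's centre. I lowered it until contact read about 5 N before releasing, so it was not dropped. The side view and the gripper yaw at release (-2.9°) put it square to the outline. The top-view fit of the small board came out about 4° off, which I put down to its coarse pixels; that is still well inside the 12° limit.
- **Bottles:** white is within about 1.5 mm of its starting spot. Amber's image shifted by at most 1 pixel (about 2 mm). Both stand upright.
- **Other items:** the tin measured within 0.5 mm of where it was. The nozzle and loupe looked unmoved in the pictures, but I did not measure them. The arm was clear of everything at the end.

No check failed.

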